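# Change the ink cartridges in the desk printer

### The arm

A 6-joint arm with a two-finger parallel gripper is mounted at the origin on the work surface. World frame = base frame: x ahead of the robot, y to its left, z up, the work surface at z = 0. Lengths are in m, angles in rad, forces in N, time in s.
With the tool pointing down it reaches from about 0.35 to 0.775 m from the base axis. Payload 7.3 kg.
Tool frame: the origin (TCP) lies at the very end of the fingers, on their centre line; the grasp point (between the pads) lies 19 mm behind it; z points along the fingers, y is the line along which they close (so a half turn about z gives the same grasp; the last joint's range is limited). The gripper opens to 92 mm and grips with 3 to 60 N. Pads are 19 mm wide; open, the fingers measure 130 mm over their backs; the gripper's body (75 mm by 190 mm) begins 47 mm behind the grasp point.
Start: joints at [1.174, 0.342, 1.524, -0, 1.275, -0.146], TCP at [0.13, 0.509, 0.227] pointing down, gripper open.
Joint ranges: [-2.53, 2.53], [-0.77, 2.02], [0.04, 2.7], [-1, 4.14], [0.28, 2.66], [-3.11, 3.11]. Speed limits (rad/s): [2.57, 2.57, 3.14, 3.14, 3.14, 3.14].

### API

Orientations are given as [roll, pitch, yaw] about the fixed x, y, z axes, in that order (R = Rz(yaw) Ry(pitch) Rx(roll)).
In Python, from cell import telemetry, eyes, job gives the robot as it stands.
- The arm moves only by the tool apply_moves, never from a script. Its arguments are lists of equal length, an entry for each row: "delta_pos": the shift along the world's x, y, z each as a share of 0.4 m, from -1 to 1, a list of three; "dr": the turn, a rotation vector about the world's x, y, z each as a share of 0.5 rad, from -1 to 1, a list of three; "jaw": the opening, from 0 (shut) to 1 (fully open). A call has 1 to 8 rows; each row is the pose to reach, as a shift and turn from the pose commanded when the call began; what a row does not reach only later rows make up. A row lasts 1/12 s, in which the tool goes at most 41.7 mm and 7.16 degrees, less where a joint would pass 70% of its speed; a pose out of reach is approached as far as the arm can. A call with a number of a shift or a turn outside -1 to 1 is refused whole. A call with a gripper value outside its range is refused whole. The fingers move at their own pace and stop on an object; "force" is the grip in N (left out, the last holds). Time passes only in rows, so rows that repeat a pose let the fingers close. It gives the time, the measured TCP pose, the force, the opening and the grip force at its end, in the units of the state.
- telemetry.observe(): the state, without advancing time (a new reading comes with each control period).
- eyes.read_camera(name): name is "scene" or "top"; returns the picture (480x640x3 uint8, red, green, blue); there is no depth.
- eyes.camera_model(name): a dict with "vertical_fov" (degrees; the focal length in pixels is half the picture's height over the tangent of half this angle, whatever the lens; pixels are square), "cx", "cy" (the principal point, pixels), "rvec" (rotation vector, rad) and "tvec" (3), from world to camera coordinates, as OpenCV has them. Camera axes: x right, y down, z forward; pixel columns grow to the right and rows downward; lengths in m; the calibration is good to about 2 mm. A picture is of the moment at which its call begins. camera_model takes no time and is no camera call.
- job.hand_in(): hands the job in; it is judged then, once.
The state is a dict: "time": time; "qpos": joint angles; "qvel": joint speeds; "joint_efforts": joint torques, N m; "tool_pos": TCP position; "tool_rot": TCP orientation; "contact_force": force on the tool from outside, world axes, zero at the start; "torque": the same for the moment, N m; "opening": finger opening in m; "grip_force": force on a finger pad.
Only numpy, scipy, OpenCV 4.12 (cv2) and the standard library are available. Lean on these libraries where they do the work, as an engineer would, in place of code of your own. Each camera call takes 0.05 s, during which the arm holds its last target. There are 200 camera calls.

### The job

First take whatever spent cartridges stand in the printer's ink dock (one or two) out and put them in the cardboard return tray. Then stand every new cartridge waiting on the desk upright in a bay of its own (any bay, either way round) and press it down until its sprung seat clicks and stays fully down. Last of all press the dock's lock lever down until it clicks and stays down, without disturbing the mug, stapler and tape roll.

Things in the scene. Friction and masses are not known exactly. Their poses are not given: they have to be found in the camera images.
- new_A: new cartridge: a black plastic ink cartridge, a box 64 mm long (its x), 42 mm wide (its y) and 54 mm tall (its z), with pale paper labels on both long sides, a grey patch on top and a copper chip at one end, about 90 g, heavier at the foot; origin at the centre of its underside. Starts standing upright on the desk; may be absent.
- new_B: new cartridge: a black plastic ink cartridge, a box 64 mm long (its x), 42 mm wide (its y) and 54 mm tall (its z), with pale paper labels on both long sides, a grey patch on top and a copper chip at one end, about 90 g, heavier at the foot; origin at the centre of its underside. Starts standing upright on the desk; may be absent.
- new_C: new cartridge: a black plastic ink cartridge, a box 64 mm long (its x), 42 mm wide (its y) and 54 mm tall (its z), with pale paper labels on both long sides, a grey patch on top and a copper chip at one end, about 90 g, heavier at the foot; origin at the centre of its underside. Starts standing upright on the desk; may be absent.
- new_D: new cartridge: a black plastic ink cartridge, a box 64 mm long (its x), 42 mm wide (its y) and 54 mm tall (its z), with pale paper labels on both long sides, a grey patch on top and a copper chip at one end, about 90 g, heavier at the foot; origin at the centre of its underside. Starts standing upright on the desk; may be absent.
- spent_A: spent cartridge: a black plastic ink cartridge, a box 64 mm long (its x), 42 mm wide (its y) and 54 mm tall (its z), with pale paper labels on both long sides, a grey patch on top and a copper chip at one end, about 90 g, heavier at the foot; origin at the centre of its underside. Like the new ones but known by its place: it starts in the dock, in bay1 or bay3, on a raised seat; may be absent.
- spent_A_mid (a point): the middle of that spent cartridge's solid body, 27 mm above its underside along its z
- spent_B: spent cartridge: a black plastic ink cartridge, a box 64 mm long (its x), 42 mm wide (its y) and 54 mm tall (its z), with pale paper labels on both long sides, a grey patch on top and a copper chip at one end, about 90 g, heavier at the foot; origin at the centre of its underside. Like the new ones but known by its place: it starts in the dock, in bay1 or bay3, on a raised seat; may be absent.
- spent_B_mid (a point): the middle of that spent cartridge's solid body, 27 mm above its underside along its z
- dock: open ink dock in front of the low black printer (56 mm high, from 52 mm behind the origin in +x). Origin at desk level under the middle of the row of four bays along its y, pitch 70 mm. A bay is an open-topped pocket, 70 mm (x) by 48 mm (y) inside, for a cartridge standing with its length along the dock's x; tops of the walls 34 mm above the desk. Each bay has a sprung aluminium seat
- bay0 (a point): centre of bay 0 (dock y = -105 mm), axes as the dock's, at the height of the seat's top when it is held down, 18 mm above the desk; a cartridge that is fully home has its origin here, one standing on a raised seat is 10 mm higher
- seat0 (a joint): travel of the sprung seat that fills the floor of bay 0: 0 = raised, 0.010 m = fully down. It resists a press with 12 N at first, less further down, snaps over at 6.5 mm, and a detent then holds it at the bottom (about 7 N would raise it)
- bay1 (a point): centre of bay 1 (dock y = -35 mm), axes as the dock's, at the height of the seat's top when it is held down, 18 mm above the desk; a cartridge that is fully home has its origin here, one standing on a raised seat is 10 mm higher
- seat1 (a joint): travel of the sprung seat that fills the floor of bay 1: 0 = raised, 0.010 m = fully down. It resists a press with 12 N at first, less further down, snaps over at 6.5 mm, and a detent then holds it at the bottom (about 7 N would raise it)
- bay2 (a point): centre of bay 2 (dock y = 35 mm), axes as the dock's, at the height of the seat's top when it is held down, 18 mm above the desk; a cartridge that is fully home has its origin here, one standing on a raised seat is 10 mm higher
- seat2 (a joint): travel of the sprung seat that fills the floor of bay 2: 0 = raised, 0.010 m = fully down. It resists a press with 12 N at first, less further down, snaps over at 6.5 mm, and a detent then holds it at the bottom (about 7 N would raise it)
- bay3 (a point): centre of bay 3 (dock y = 105 mm), axes as the dock's, at the height of the seat's top when it is held down, 18 mm above the desk; a cartridge that is fully home has its origin here, one standing on a raised seat is 10 mm higher
- seat3 (a joint): travel of the sprung seat that fills the floor of bay 3: 0 = raised, 0.010 m = fully down. It resists a press with 12 N at first, less further down, snaps over at 6.5 mm, and a detent then holds it at the bottom (about 7 N would raise it)
- lock_lever (a joint): the dock's lock lever: 0 = raised at 0.6 rad to the level, grows as it is pressed down, 0.6 rad = level at its stop. Sprung up (about 9 N at the pad at first, less further down); past 0.42 rad it snaps over and a detent holds it at 0.6, about 5 N at the pad to raise it again
- lever_pad (a point): middle of the top of the lever's black ribbed finger pad (44 mm long, 36 mm wide) at the robot's end of the steel lever, 102 mm from the hinge, beside the bays on their +y side (dock y = 190 mm). About 116 mm above the desk when raised, 59 mm when fully down; it moves with the lever
- lever_hinge (a point): the lever's hinge on the dock (dock x = 42 mm, 52 mm above the desk); the hinge line runs along the dock's y and the lever points from it to the dock's -x
- return_tray: open cardboard return tray, fixed to the desk, 130 mm (x) by 190 mm (y) outside, 36 mm tall, walls 4 mm, floor 4 mm; origin at the centre of its underside
- mug: white mug, 80 mm across, 92 mm tall, bystander; origin at the centre of its underside
- stapler: stapler lying on its foot, 116 mm long, 46 mm tall, bystander; origin at the centre of its underside
- tape_roll: roll of clear tape lying flat, 90 mm across, 22 mm tall, bystander; origin at the centre of its underside
There are look-alikes about, which are no part of the job. Leave any turquoise look-alike of the new_A alone. What is shaped like the new_C but blue is not meant.

How it is judged:
On the way, in this order (a step that is already met when the one before it is completed fails the run):
1. every spent cartridge present is in the return tray (x of spent_A in the frame of return_tray between -0.062 and 0.062 m and y of spent_A in the frame of return_tray between -0.092 and 0.092 m and x of spent_B in the frame of return_tray between -0.062 and 0.062 m and y of spent_B in the frame of return_tray between -0.092 and 0.092 m and z of each of spent_A_mid, spent_B_mid in the frame of return_tray below 0.05 m and linear speed of each of spent_A, spent_B below 0.03 m/s), for 0.2 s.
2. every new cartridge present is in a bay, with its seat pressed fully down (((horizontal distance between new_A and bay0 below 0.01 m and z of new_A in the frame of bay0 below 0.004 m and angle between new_A's own z axis and vertical below 0.1 rad) or (horizontal distance between new_A and bay1 below 0.01 m and z of new_A in the frame of bay1 below 0.004 m and angle between new_A's own z axis and vertical below 0.1 rad) or (horizontal distance between new_A and bay2 below 0.01 m and z of new_A in the frame of bay2 below 0.004 m and angle between new_A's own z axis and vertical below 0.1 rad) or (horizontal distance between new_A and bay3 below 0.01 m and z of new_A in the frame of bay3 below 0.004 m and angle between new_A's own z axis and vertical below 0.1 rad)) and ((horizontal distance between new_B and bay0 below 0.01 m and z of new_B in the frame of bay0 below 0.004 m and angle between new_B's own z axis and vertical below 0.1 rad) or (horizontal distance between new_B and bay1 below 0.01 m and z of new_B in the frame of bay1 below 0.004 m and angle between new_B's own z axis and vertical below 0.1 rad) or (horizontal distance between new_B and bay2 below 0.01 m and z of new_B in the frame of bay2 below 0.004 m and angle between new_B's own z axis and vertical below 0.1 rad) or (horizontal distance between new_B and bay3 below 0.01 m and z of new_B in the frame of bay3 below 0.004 m and angle between new_B's own z axis and vertical below 0.1 rad)) and ((horizontal distance between new_C and bay0 below 0.01 m and z of new_C in the frame of bay0 below 0.004 m and angle between new_C's own z axis and vertical below 0.1 rad) or (horizontal distance between new_C and bay1 below 0.01 m and z of new_C in the frame of bay1 below 0.004 m and angle between new_C's own z axis and vertical below 0.1 rad) or (horizontal distance between new_C and bay2 below 0.01 m and z of new_C in the frame of bay2 below 0.004 m and angle between new_C's own z axis and vertical below 0.1 rad) or (horizontal distance between new_C and bay3 below 0.01 m and z of new_C in the frame of bay3 below 0.004 m and angle between new_C's own z axis and vertical below 0.1 rad)) and ((horizontal distance between new_D and bay0 below 0.01 m and z of new_D in the frame of bay0 below 0.004 m and angle between new_D's own z axis and vertical below 0.1 rad) or (horizontal distance between new_D and bay1 below 0.01 m and z of new_D in the frame of bay1 below 0.004 m and angle between new_D's own z axis and vertical below 0.1 rad) or (horizontal distance between new_D and bay2 below 0.01 m and z of new_D in the frame of bay2 below 0.004 m and angle between new_D's own z axis and vertical below 0.1 rad) or (horizontal distance between new_D and bay3 below 0.01 m and z of new_D in the frame of bay3 below 0.004 m and angle between new_D's own z axis and vertical below 0.1 rad))), for 0.3 s.
3. the lock lever is down past its detent (value of joint lock_lever above 0.54 rad), for 0.2 s.
At the end, for the whole second after the job is handed in: Every spent cartridge present at rest inside the return tray, standing or lying; every new cartridge present at rest in a bay, within 10 mm of its centre, upright within 0.1 rad, less than 4 mm above its fully home height; lock lever held down past 0.54 rad (all of step 1 and all of step 2 and value of joint lock_lever above 0.54 rad and linear speed of each of new_A, new_B, new_C, new_D below 0.03 m/s); the robot touches nothing.
It fails at once if the mug is pushed more than 30 mm from its place (distance of mug from where it was at the start of the episode above 0.03 m).
It fails at once if the stapler is pushed more than 30 mm from its place (distance of stapler from where it was at the start of the episode above 0.03 m).
It fails at once if the tape roll is pushed more than 30 mm from its place (distance of tape_roll from where it was at the start of the episode above 0.03 m).
Of spent_A, spent_B only 1 to 2 are there at a start; the rules pass over those that are not, and their reading is None.
Of new_A, new_B, new_C, new_D only 3 to 4 are there at a start; the rules pass over those that are not, and their reading is None.
At some moment in a run one of new_A, new_B, new_C, new_D may be knocked a few centimetres aside while the robot is not near it.
It also fails if it takes over 210 s, if anything falls off the work surface, if the arm or the gripper's body presses on something with over 40 N, if the wrist force passes 120 N, or if a joint passes its speed limit or range.

## Working session

There is one attempt and no reset: what is moved stays moved. The work goes in short steps, Python scripts to look and compute and a tool call to move; the robot and the scene stay as the last step left them, time stands still between calls to the robot, and variables do not carry over. Pictures are saved under pics/ and viewed, at most 14 in all, crops included, and the job is handed in when it is done.

Besides the shell and the picture viewer there is one more tool, called by a JSON object that holds its "api" and its "payload", one argument or row to a line. apply_moves: Moves the arm, as the interface text tells. Its arguments: {"type":"object","properties":{"delta_pos":{"type":"array"},"dr":{"type":"array"},"jaw":{"type":"array"},"force":{"type":"number"}},"required":["delta_pos","dr","jaw"]}

```bash
mkdir -p pics; ls; cat > h.py <<'E'
import numpy as np, cv2
from cell import telemetry, eyes, job
def cam(n):
    m=eyes.camera_model(n); f=240/np.tan(np.radians(m["vertical_fov"])/2)
    K=np.array([[f,0,m["cx"]],[0,f,m["cy"]],[0,0,1]]); R=cv2.Rodrigues(np.array(m["rvec"],float))[0]
    return K,R,np.array(m["tvec"],float).ravel(),m
def ray(n,px,z):
    K,R,t,m=cam(n); px=np.atleast_2d(px).astype(float)
    d=np.c_[px,np.ones(len(px))]@np.linalg.inv(K).T@R; o=-R.T@t
    return o+d*((z-o[2])/d[:,2])[:,None]
def proj(n,P):
    K,R,t,m=cam(n); q=(np.atleast_2d(P)@R.T+t)@K.T; return q[:,:2]/q[:,2:]
def snap(n,name):
    im=cv2.cvtColor(np.array(eyes.read_camera(n)),cv2.COLOR_RGB2BGR); cv2.imwrite(f"pics/{name}.png",im); return im
E
python3 - <<'E'
from h import *
for n in("scene","top"):
    snap(n,n+"0"); K,R,t,m=cam(n); print(m,-R.T@t)
print(telemetry.observe())
E
```

```text
pics
{'vertical_fov': 48.9084426715034, 'cx': 322.4186326721979, 'cy': 234.28378146470777, 'rvec': array([ 0.90685462,  2.50969144, -1.04999857]), 'tvec': array([ 0.34676593, -0.1980133 ,  1.6985317 ])} [1.14187367 0.80730311 1.04348072]
{'vertical_fov': 55.60219793384287, 'cx': 315.89890475606774, 'cy': 237.3417570569609, 'rvec': array([ 2.15649914, -2.10722946,  0.19206085]), 'tvec': array([0.02842026, 0.51284976, 1.1053964 ])} [0.31170634 0.04330823 1.17757689]
{'time': 0.1, 'qpos': array([ 1.17399166e+00,  3.42658720e-01,  1.52490175e+00,  4.33304418e-06,
        1.27538515e+00, -1.45998936e-01]), 'qvel': array([-0.00059144, -0.00149201, -0.00348644,  0.00096861,  0.0002893 ,
       -0.00023798]), 'joint_efforts': array([ 2.48048716e-03, -4.31999481e+01, -2.44692475e+01,  7.21322419e-02,
        5.26315346e-02, -5.25432779e-05]), 'tool_pos': array([0.13013704, 0.50825455, 0.2261184 ]), 'tool_rot': array([-3.14025468e+00, -2.00931409e-04,  2.89078552e+00]), 'contact_force': array([ 0.6449288 ,  0.2551792 , -0.25202316]), 'torque': array([-0.01592525,  0.02814638,  0.02599829]), 'grip_force': 0.0, 'opening': 0.09145843855632192}
```

View pics/top0.png

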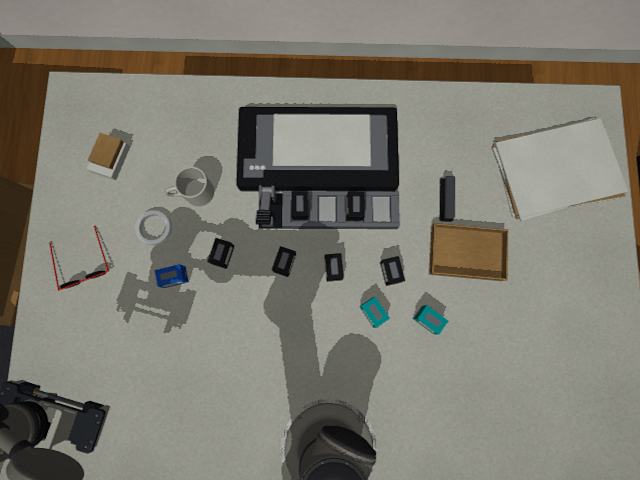

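View pics/scene0.png

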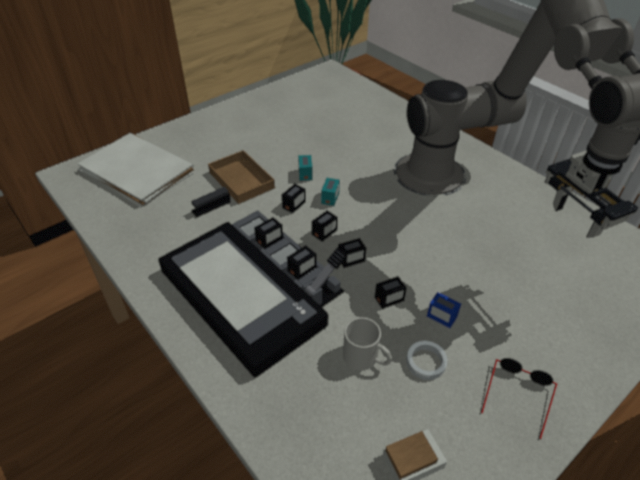

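Top view: four new cartridges near (221,252), (284,262), (334,266) and (392,270). Two spent ones sit in the dock at (300,205) and (356,205), the tray is at (469,252) and the lever at (266,207). The blue and turquoise boxes are decoys.

```bash
python3 - <<'E'
from h import *
im=cv2.imread("pics/top0.png")
c=cv2.resize(im[180:290,205:415],None,fx=3.8,fy=3.8,interpolation=cv2.INTER_CUBIC); cv2.imwrite("pics/crop0.png",c)
hsv=cv2.cvtColor(im,cv2.COLOR_BGR2HSV)
for nm,pts,z in (("dockcorners",[(257,190),(398,190),(398,229),(257,229)],.034),("printer",[(238,188),(398,188),(397,106),(240,106)],.056),("tray",[(432,225),(507,229),(507,279),(431,276)],.036),("stap",[(447,198)],.046),("mug",[(190,183)],.092),("tape",[(154,227)],.022)):
    print(nm,ray("top",pts,z).round(3).tolist())
m=((im.max(2)<45)).astype(np.uint8)
n,l,s,ce=cv2.connectedComponentsWithStats(m)
for i in range(1,n):
    if s[i,4]>60: print(s[i],ce[i].round(1))
for p in [(221,246),(284,262),(334,266),(392,270),(300,203),(356,203)]: print(im[p[1]-2:p[1]+5,p[0]-3:p[0]+4].max(2).tolist())
E
```

```text
dockcorners [[0.635, 0.196, 0.034], [0.644, -0.171, 0.034], [0.541, -0.17, 0.034], [0.532, 0.191, 0.034]]
printer [[0.633, 0.242, 0.056], [0.643, -0.166, 0.056], [0.867, -0.166, 0.056], [0.857, 0.248, 0.056]]
tray [[0.553, -0.257, 0.036], [0.547, -0.449, 0.036], [0.419, -0.442, 0.036], [0.422, -0.251, 0.036]]
stap [[0.622, -0.294, 0.046]]
mug [[0.633, 0.354, 0.092]]
tape [[0.533, 0.459, 0.022]]
[ 237  107  162  114 6404] [318.  162.5]
[440 178  13  44 249] [442.9 200.8]
[256 193  27  35 543] [271.7 213.1]
[299 226  38   3  91] [315.9 227.2]
[208 238  26  30 369] [220.2 252.8]
[272 246  24  31 337] [283.5 261.2]
[325 253  18  28 298] [333.5 266.8]
[381 256  24  29 302] [392.9 270.2]
[   0  325  106  155 6249] [ 40.9 424.1]
[ 299  420   77   60 1591] [333.2 443.9]
[306 462  56  18 728] [333.7 472.1]
[[53, 67, 58, 42, 30, 27, 19], [55, 63, 63, 64, 66, 59, 37], [61, 61, 61, 63, 64, 65, 40], [64, 63, 61, 62, 62, 54, 29], [64, 63, 60, 63, 64, 45, 16], [64, 61, 61, 63, 64, 41, 12], [61, 60, 63, 62, 55, 31, 14]]
[[65, 64, 62, 64, 65, 59, 32], [66, 62, 64, 63, 65, 46, 16], [64, 64, 64, 64, 67
[... 289 characters left out ...]
, [84, 102, 99, 99, 98, 101, 83], [81, 99, 100, 99, 98, 100, 81]]
[[20, 81, 99, 97, 98, 97, 100], [24, 66, 92, 97, 97, 97, 98], [25, 46, 88, 99, 98, 98, 97], [24, 34, 83, 99, 98, 97, 98], [25, 19, 79, 99, 97, 98, 96], [24, 24, 54, 89, 99, 97, 98], [24, 22, 48, 87, 99, 97, 97]]
[[91, 97, 95, 94, 96, 89, 54], [92, 96, 94, 94, 95, 88, 54], [92, 97, 96, 96, 98, 88, 55], [93, 97, 97, 97, 98, 89, 55], [92, 97, 96, 95, 97, 88, 53], [91, 97, 96, 96, 98, 89, 54], [92, 97, 97, 96, 97, 88, 55]]
[[80, 97, 96, 96, 95, 98, 70], [81, 97, 96, 95, 95, 98, 71], [83, 98, 95, 95, 95, 99, 70], [82, 96, 95, 95, 95, 97, 70], [82, 98, 96, 94, 96, 97, 69], [83, 97, 96, 95, 95, 100, 70], [84, 97, 95, 94, 94, 97, 71]]
```

View pics/crop0.png

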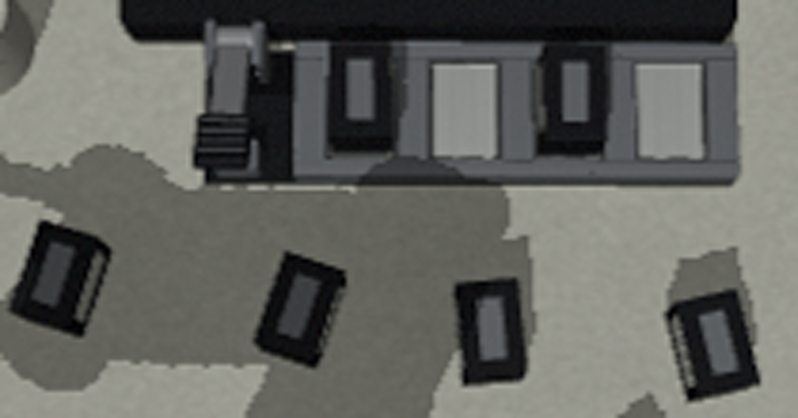

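```bash
cat >> h.py <<'E'
def patches(im):
    S=4; big=cv2.resize(im,None,fx=S,fy=S,interpolation=cv2.INTER_CUBIC)
    out=[]
    for th in (40,55):
        m=(big.max(2)<th).astype(np.uint8)
        cs,h=cv2.findContours(m,cv2.RETR_CCOMP,cv2.CHAIN_APPROX_NONE)
        for c,hh in zip(cs,h[0]):
            a=cv2.contourArea(c)/S/S
            if hh[3]<0 or not 50<a<260: continue
            px=(np.array(cv2.boxPoints(cv2.minAreaRect(c)))+.5)/S-.5
            out.append((th,a,px))
    return out
def carts(im,z):
    for th,a,px in patches(im):
        P=ray("top",px,z)[:,:2]; c=P.mean(0)
        e=[P[1]-P[0],P[2]-P[1]]; L=[np.linalg.norm(v) for v in e]; v=e[int(np.argmax(L))]
        if max(L)>.06 or max(L)<.025: continue
        yaw=np.arctan(v[1]/v[0]); print("th",th,"px",px.mean(0).round(1),"c",c.round(4),"yaw",yaw.round(3),"size",np.sort(L).round(3))
E
python3 - <<'E'
from h import *
im=cv2.imread("pics/top0.png")
print("z54");carts(im,.054)
print("z82");carts(im,.082)
S=4; big=cv2.resize(im,None,fx=S,fy=S,interpolation=cv2.INTER_CUBIC)
m=np.zeros(big.shape[:2],np.uint8); m[190*S:226*S,305*S:396*S]=(big.min(2)[190*S:226*S,305*S:396*S]>125)
cs,_=cv2.findContours(m,cv2.RETR_EXTERNAL,cv2.CHAIN_APPROX_NONE)
for c in cs:
    if cv2.contourArea(c)>3000:
        px=(np.array(cv2.boxPoints(cv2.minAreaRect(c)))+.5)/S-.5
        print("seat",px.mean(0).round(1),ray("top",px,.028)[:,:2].round(4).tolist(),ray("top",px,.028).mean(0).round(4))
E
```

```text
z54
th 40 px [ 86.2 440.4] c [0.0205 0.5614] yaw -0.251 size [0.035 0.038]
th 40 px [393.7 269.6] c [ 0.4338 -0.1544] yaw 0.237 size [0.021 0.044]
th 40 px [333.9 265.9] c [ 0.4396 -0.0061] yaw 0.107 size [0.021 0.044]
th 40 px [283.  260.1] c [0.4511 0.1207] yaw -0.293 size [0.019 0.042]
th 40 px [218.7 251.6] c [0.4687 0.2814] yaw -0.278 size [0.019 0.042]
th 40 px [268.9 223.4] c [0.5434 0.1594] yaw -0.813 size [0.023 0.036]
th 40 px [355.9 203.6] c [ 0.5999 -0.0593] yaw 0.009 size [0.02  0.044]
th 40 px [299.5 203. ] c [0.5981 0.0839] yaw 0.03 size [0.021 0.045]
th 55 px [328.3 448.2] c [0.0151 0.0005] yaw 1.552 size [0.028 0.059]
th 55 px [ 39.6 394.4] c [0.1197 0.682 ] yaw 1.057 size [0.019 0.037]
th 55 px [393.7 269.7] c [ 0.4336 -0.1543] yaw 0.243 size [0.019 0.043]
th 55 px [333.8 265.9] c [ 0.4396 -0.0058] yaw 0.109 size [0.019 0.043]
th 55 px [283.1 260.2] c [0.451  0.1205] yaw -0.292 size [0.016 0.04 ]
th 55 px [218.5 251.7] c [0.4686 0.2819] yaw -0.261 size [0.016 0.04 ]
th 55 px [356.  203.6] c [ 0.5999 -0.0596] yaw 0.009 size [0.018 0.043]
th 55 px [299.4 203. ] c [0.5
[... 715 characters left out ...]
 0.6661] yaw 1.057 size [0.018 0.036]
th 55 px [393.7 269.7] c [ 0.4306 -0.1494] yaw 0.243 size [0.019 0.042]
th 55 px [333.8 265.9] c [ 0.4364 -0.0046] yaw 0.109 size [0.019 0.042]
th 55 px [283.1 260.2] c [0.4475 0.1186] yaw -0.292 size [0.016 0.039]
th 55 px [218.5 251.7] c [0.4647 0.2759] yaw -0.261 size [0.015 0.039]
th 55 px [356.  203.6] c [ 0.5927 -0.0571] yaw 0.009 size [0.018 0.042]
th 55 px [299.4 203. ] c [0.5909 0.0832] yaw 0.03 size [0.019 0.041]
seat [380.8 208.9] [[0.6263, -0.1046], [0.6284, -0.147], [0.5621, -0.1482], [0.5601, -0.1061]] [ 0.5942 -0.1265  0.028 ]
seat [326.9 208.9] [[0.623, 0.0342], [0.624, -0.0062], [0.5587, -0.0072], [0.5577, 0.0329]] [0.5908 0.0134 0.028 ]
```

{"api": "apply_moves", "payload": {
  "delta_pos": [
    [0.4, -0.375, 0],
    [0.4, -0.375, 0],
    [0.4, -0.375, 0],
    [0.4, -0.375, 0],
    [0.4, -0.375, 0],
    [0.4, -0.375, 0],
    [0.4, -0.375, 0],
    [0.4, -0.375, 0]
  ],
  "dr": [
    [0, 0, -1],
    [0, 0, -1],
    [0, 0, -1],
    [0, 0, -1],
    [0, 0, -1],
    [0, 0, -1],
    [0, 0, -1],
    [0, 0, -1]
  ],
  "jaw": [1, 1, 1, 1, 1, 1, 1, 1]
}}

```text
time: 0.77
tool_pos: [0.2903, 0.3584, 0.2266]
tool_rot: [-3.141, -0.001, 2.389]
contact_force: [0.0, 0.5, 0.2]
opening: 0.0921
grip_force: 0.0
```

{"api": "apply_moves", "payload": {
  "delta_pos": [
    [0.4, -0.35, 0],
    [0.4, -0.35, 0],
    [0.4, -0.35, 0],
    [0.4, -0.35, 0],
    [0.4, -0.35, 0],
    [0.4, -0.35, 0],
    [0.4, -0.35, 0],
    [0.4, -0.35, 0]
  ],
  "dr": [
    [0, 0, -1],
    [0, 0, -1],
    [0, 0, -1],
    [0, 0, -1],
    [0, 0, -1],
    [0, 0, -1],
    [0, 0, -1],
    [0, 0, -1]
  ],
  "jaw": [1, 1, 1, 1, 1, 1, 1, 1]
}}

```text
time: 1.43
tool_pos: [0.4493, 0.2199, 0.2263]
tool_rot: [-3.14, -0.001, 1.892]
contact_force: [-0.2, 0.7, -0.3]
opening: 0.0917
grip_force: 0.0
```

{"api": "apply_moves", "payload": {
  "delta_pos": [
    [0.35, -0.34, -0.0675],
    [0.35, -0.34, -0.0675],
    [0.35, -0.34, -0.0675],
    [0.35, -0.34, -0.0675],
    [0.35, -0.34, -0.0675],
    [0.35, -0.34, -0.0675],
    [0.35, -0.34, -0.0675],
    [0.35, -0.34, -0.0675]
  ],
  "dr": [
    [0, 0, -0.6],
    [0, 0, -0.6],
    [0, 0, -0.6],
    [0, 0, -0.6],
    [0, 0, -0.6],
    [0, 0, -0.6],
    [0, 0, -0.6],
    [0, 0, -0.6]
  ],
  "jaw": [1, 1, 1, 1, 1, 1, 1, 1]
}}

```text
time: 2.1
tool_pos: [0.589, 0.085, 0.1997]
tool_rot: [-3.141, -0.001, 1.593]
contact_force: [-0.4, 0.3, 0.1]
opening: 0.092
grip_force: 0.0
```

{"api": "apply_moves", "payload": {
  "delta_pos": [
    [0, 0, -0.1],
    [0, 0, -0.2],
    [0, 0, -0.26],
    [0, 0, -0.3],
    [0, 0, -0.32],
    [0, 0, -0.345],
    [0, 0, -0.345],
    [0, 0, -0.345]
  ],
  "dr": [
    [0, 0, 0],
    [0, 0, 0],
    [0, 0, 0],
    [0, 0, 0],
    [0, 0, 0],
    [0, 0, 0],
    [0, 0, 0],
    [0, 0, 0]
  ],
  "jaw": [1, 1, 1, 1, 1, 1, 1, 1]
}}

```text
time: 2.77
tool_pos: [0.5904, 0.0834, 0.0625]
tool_rot: [3.141, -0.0, 1.592]
contact_force: [0.7, 0.2, 0.5]
opening: 0.0924
grip_force: 0.0
```

```bash
python3 - <<'E'
from h import *
im=snap("scene","s1"); cv2.imwrite("pics/s1c.png",cv2.resize(im[180:340,180:400],None,fx=3.5,fy=3.5,interpolation=cv2.INTER_CUBIC))
print(telemetry.observe()["tool_pos"])
E
```

```text
[0.59083164 0.08318567 0.06299146]
```

View pics/s1c.png

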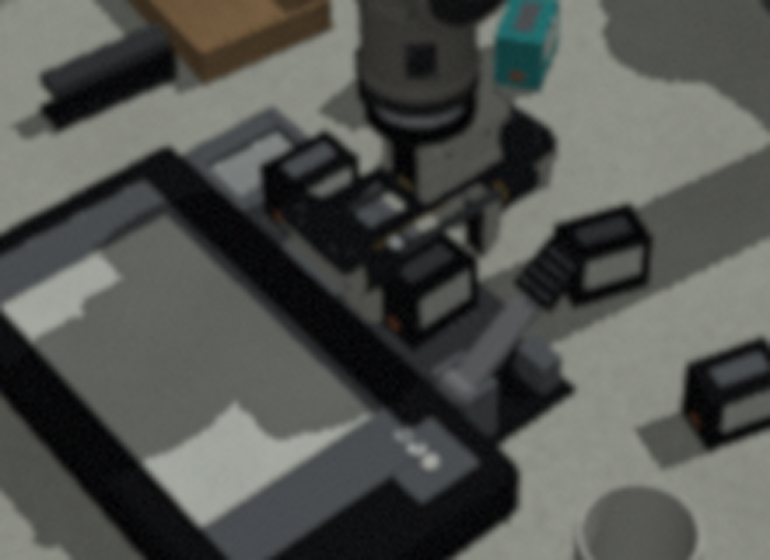

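Scene crop: the gripper body is behind the bay-3 cartridge, with finger tips near crop (365,290) and (490,230). I'm checking the finger/cartridge alignment with projections.

```bash
python3 - <<'E'
from h import *
f=lambda P:((proj("scene",P)-[180,180])*3.5).round(0).tolist()
print("tips",f([[.5905+.046,.083,.0625],[.5905-.046,.083,.0625]]))
b=np.array([[.032,.021],[.032,-.021],[-.032,-.021],[-.032,.021]])
print("carttop exp",f([[.5905+x,.083+y,.082] for x,y in b]))
print("patch",f([[.5905+x*.65,.083+y*.5,.082] for x,y in b]))
im=cv2.imread("pics/s1.png")
# scene-view patch centre triangulated vs top
pc0=(300,203)
for im_n,n in (("scene0","scene"),):
    big=cv2.imread(f"pics/{im_n}.png")
    for th,a,px in patches(big): print(th,round(a),px.mean(0).round(1),ray("scene",px,.082).mean(0).round(4),ray("scene",px,.054).mean(0).round(4))
E
```

```text
tips [[376.0, 309.0], [476.0, 250.0]]
carttop exp [[409.0, 298.0], [373.0, 265.0], [443.0, 224.0], [479.0, 256.0]]
patch [[412.0, 283.0], [394.0, 266.0], [440.0, 239.0], [458.0, 255.0]]
40 152 [394.3 296.3] [0.5072 0.3251 0.082 ] [0.4887 0.311  0.054 ]
40 53 [390.9 285. ] [0.4889 0.2956 0.082 ] [0.4699 0.2807 0.054 ]
40 153 [306.7 264.6] [0.6021 0.1175 0.082 ] [0.5864 0.0975 0.054 ]
40 98 [301.  254.8] [0.5924 0.0827 0.082 ] [0.5764 0.0616 0.054 ]
40 153 [354.8 256. ] [0.4912 0.1715 0.082 ] [0.4723 0.153  0.054 ]
40 84 [267.9 225.3] [ 0.5936 -0.0574  0.082 ] [ 0.5776 -0.0826  0.054 ]
40 74 [324.2 218.3] [0.4607 0.0163 0.082 ] [ 0.4408 -0.0067  0.054 ]
40 66 [293.  190.9] [ 0.4552 -0.1277  0.082 ] [ 0.4352 -0.155   0.054 ]
40 82 [607.9 198.8] [-0.2097  0.4613  0.082 ] [-0.2491  0.4512  0.054 ]
40 146 [602.1 163.3] [-0.3522  0.3639  0.082 ] [-0.3957  0.351   0.054 ]
40 56 [455.   94.8] [-0.3222 -0.1858  0.082 ] [-0.3649 -0.2148  0.054 ]
55 127 [394.4 296.3] [0.5072 0.3251 0.082 ] [0.4887 0.3111 0.054 ]
55 128 [354.9 256. ] [0.4911 0.1715 0.082 ] [0.4722 0.153  0.054 ]
55 130 [306.7 264.7] [0.6022 0.1178 0.082 ] [0.5865 0.0977 0.054 ]
55 73 [301.  254.8] [0.5925 0.0828 0.082 ] [0.5765 0.0617 0.054 ]
55 133 [273. 235.] [ 0.6047 -0.0192  0.082 ] [ 0.5891 -0.0433  0.054 ]
55 60 [267.8 225.3] [ 0.5937 -0.0574  0.082 ] [ 0.5778 -0.0826  0.054 ]
55 52 [324.3 218.2] [0.4605 0.0162 0.082 ] [ 0.4406 -0.0068  0.054 ]
55 250 [582.4 198.7] [-0.1543  0.4144  0.082 ] [-0.192   0.4029  0.054 ]
55 145 [432.6 182.3] [0.1183 0.0982 0.082 ] [0.0885 0.0775 0.054 ]
55 91 [603.2 164.2] [-0.3505  0.3684  0.082 ] [-0.394   0.3556  0.054 ]
```

Both cameras agree within about 1.5 mm and the fingers straddle the cartridge, so I'm gripping and lifting.

{"api": "apply_moves", "payload": {
  "delta_pos": [
    [0, 0, 0],
    [0, 0, 0],
    [0, 0, 0],
    [0, 0, 0],
    [0, 0, 0],
    [0, 0, 0],
    [0, 0, 0],
    [0, 0, 0]
  ],
  "dr": [
    [0, 0, 0],
    [0, 0, 0],
    [0, 0, 0],
    [0, 0, 0],
    [0, 0, 0],
    [0, 0, 0],
    [0, 0, 0],
    [0, 0, 0]
  ],
  "jaw": [0.5, 0.5, 0.5, 0.5, 0.5, 0.5, 0.5, 0.5],
  "force": 25
}}

```text
time: 3.48
tool_pos: [0.5905, 0.0825, 0.062]
tool_rot: [3.141, 0.0, 1.591]
contact_force: [-1.0, 0.8, 3.1]
opening: 0.0639
grip_force: 24.9
```

{"api": "apply_moves", "payload": {
  "delta_pos": [
    [0, 0, 0.04],
    [0, 0, 0.1],
    [0, 0, 0.18],
    [0, 0, 0.26],
    [0, 0, 0.34],
    [0, 0, 0.395],
    [0, 0, 0.395],
    [0, 0, 0.395]
  ],
  "dr": [
    [0, 0, 0],
    [0, 0, 0],
    [0, 0, 0],
    [0, 0, 0],
    [0, 0, 0],
    [0, 0, 0],
    [0, 0, 0],
    [0, 0, 0]
  ],
  "jaw": [0.5, 0.5, 0.5, 0.5, 0.5, 0.5, 0.5, 0.5]
}}

```text
time: 4.15
tool_pos: [0.5906, 0.0826, 0.2205]
tool_rot: [3.139, -0.0, 1.591]
contact_force: [-0.4, -0.5, -2.5]
opening: 0.0644
grip_force: 24.9
```

{"api": "apply_moves", "payload": {
  "delta_pos": [
    [-0.13, -0.6, 0],
    [-0.13, -0.6, 0],
    [-0.13, -0.6, 0],
    [-0.13, -0.6, 0],
    [-0.13, -0.6, 0],
    [-0.13, -0.6, 0],
    [-0.13, -0.6, 0],
    [-0.13, -0.6, 0]
  ],
  "dr": [
    [0, 0, 0],
    [0, 0, 0],
    [0, 0, 0],
    [0, 0, 0],
    [0, 0, 0],
    [0, 0, 0],
    [0, 0, 0],
    [0, 0, 0]
  ],
  "jaw": [0.5, 0.5, 0.5, 0.5, 0.5, 0.5, 0.5, 0.5]
}}

```text
time: 4.82
tool_pos: [0.5369, -0.1589, 0.2175]
tool_rot: [-3.138, -0.002, 1.587]
contact_force: [-0.8, 0.5, -1.0]
opening: 0.0636
grip_force: 24.9
```

{"api": "apply_moves", "payload": {
  "delta_pos": [
    [-0.13, -0.6, 0],
    [-0.13, -0.6, 0],
    [-0.13, -0.6, 0],
    [-0.13, -0.6, 0],
    [-0.13, -0.6, 0],
    [-0.13, -0.6, 0],
    [-0.13, -0.6, 0],
    [-0.13, -0.6, 0]
  ],
  "dr": [
    [0, 0, -0.1],
    [0, 0, -0.1],
    [0, 0, -0.1],
    [0, 0, -0.1],
    [0, 0, -0.1],
    [0, 0, -0.1],
    [0, 0, -0.1],
    [0, 0, -0.1]
  ],
  "jaw": [0.5, 0.5, 0.5, 0.5, 0.5, 0.5, 0.5, 0.5]
}}

```text
time: 5.48
tool_pos: [0.486, -0.3974, 0.2176]
tool_rot: [-3.14, -0.003, 1.539]
contact_force: [-0.5, 1.3, -0.1]
opening: 0.0641
grip_force: 24.9
```

{"api": "apply_moves", "payload": {
  "delta_pos": [
    [0, 0, -0.1],
    [0, 0, -0.2],
    [0, 0, -0.28],
    [0, 0, -0.35],
    [0, 0, -0.4],
    [0, 0, -0.43],
    [0, 0, -0.4525],
    [0, 0, -0.4525]
  ],
  "dr": [
    [0, 0, 0],
    [0, 0, 0],
    [0, 0, 0],
    [0, 0, 0],
    [0, 0, 0],
    [0, 0, 0],
    [0, 0, 0],
    [0, 0, 0]
  ],
  "jaw": [0.5, 0.5, 0.5, 0.5, 0.5, 0.5, 0.5, 0.5]
}}

```text
time: 6.15
tool_pos: [0.4869, -0.3957, 0.0381]
tool_rot: [-3.141, -0.001, 1.543]
contact_force: [-1.1, 0.0, -0.5]
opening: 0.0637
grip_force: 25.0
```

{"api": "apply_moves", "payload": {
  "delta_pos": [
    [0, 0, 0],
    [0, 0, 0],
    [0, 0, 0],
    [0, 0, 0],
    [0, 0, 0],
    [0, 0, 0.1],
    [0, 0, 0.2],
    [0, 0, 0.3]
  ],
  "dr": [
    [0, 0, 0],
    [0, 0, 0],
    [0, 0, 0],
    [0, 0, 0],
    [0, 0, 0],
    [0, 0, 0],
    [0, 0, 0],
    [0, 0, 0]
  ],
  "jaw": [0.85, 0.85, 0.85, 0.85, 0.85, 0.85, 0.85, 0.85]
}}

```text
time: 6.82
tool_pos: [0.4859, -0.3971, 0.1598]
tool_rot: [-3.141, -0.001, 1.541]
contact_force: [1.1, -1.4, 0.0]
opening: 0.0779
grip_force: 0.0
```

{"api": "apply_moves", "payload": {
  "delta_pos": [
    [0.1325, 0.425, 0.1025],
    [0.1325, 0.425, 0.1025],
    [0.1325, 0.425, 0.1025],
    [0.1325, 0.425, 0.1025],
    [0.1325, 0.425, 0.1025],
    [0.1325, 0.425, 0.1025]
  ],
  "dr": [
    [0, 0, 0.1],
    [0, 0, 0.1],
    [0, 0, 0.1],
    [0, 0, 0.1],
    [0, 0, 0.1],
    [0, 0, 0.1]
  ],
  "jaw": [1, 1, 1, 1, 1, 1]
}}

```text
time: 7.32
tool_pos: [0.5408, -0.2238, 0.2015]
tool_rot: [3.139, 0.0, 1.595]
contact_force: [0.2, -1.1, 0.3]
opening: 0.0918
grip_force: 0.0
```

{"api": "apply_moves", "payload": {
  "delta_pos": [
    [0.135, 0.425, 0],
    [0.135, 0.425, 0],
    [0.135, 0.425, 0],
    [0.135, 0.425, 0],
    [0.135, 0.425, 0],
    [0.135, 0.425, 0],
    [0.135, 0.425, 0]
  ],
  "dr": [
    [0, 0, 0],
    [0, 0, 0],
    [0, 0, 0],
    [0, 0, 0],
    [0, 0, 0],
    [0, 0, 0],
    [0, 0, 0]
  ],
  "jaw": [1, 1, 1, 1, 1, 1, 1]
}}

```text
time: 7.9
tool_pos: [0.5932, -0.0581, 0.1994]
tool_rot: [-3.141, 0.001, 1.592]
contact_force: [-0.0, -0.8, 0.5]
opening: 0.0917
grip_force: 0.0
```

{"api": "apply_moves", "payload": {
  "delta_pos": [
    [0, 0, -0.1],
    [0, 0, -0.2],
    [0, 0, -0.26],
    [0, 0, -0.3],
    [0, 0, -0.32],
    [0, 0, -0.345],
    [0, 0, -0.345],
    [0, 0, -0.345]
  ],
  "dr": [
    [0, 0, 0],
    [0, 0, 0],
    [0, 0, 0],
    [0, 0, 0],
    [0, 0, 0],
    [0, 0, 0],
    [0, 0, 0],
    [0, 0, 0]
  ],
  "jaw": [1, 1, 1, 1, 1, 1, 1, 1]
}}

```text
time: 8.57
tool_pos: [0.5935, -0.0583, 0.0622]
tool_rot: [3.141, 0.0, 1.59]
contact_force: [-0.1, 0.6, 0.8]
opening: 0.0917
grip_force: 0.0
```

{"api": "apply_moves", "payload": {
  "delta_pos": [
    [0, 0, 0],
    [0, 0, 0],
    [0, 0, 0],
    [0, 0, 0],
    [0, 0, 0],
    [0, 0, 0],
    [0, 0, 0],
    [0, 0, 0]
  ],
  "dr": [
    [0, 0, 0],
    [0, 0, 0],
    [0, 0, 0],
    [0, 0, 0],
    [0, 0, 0],
    [0, 0, 0],
    [0, 0, 0],
    [0, 0, 0]
  ],
  "jaw": [0.5, 0.5, 0.5, 0.5, 0.5, 0.5, 0.5, 0.5]
}}

```text
time: 9.23
tool_pos: [0.5934, -0.0574, 0.0622]
tool_rot: [3.141, 0.0, 1.591]
contact_force: [-1.1, -0.1, 4.4]
opening: 0.0639
grip_force: 25.0
```

{"api": "apply_moves", "payload": {
  "delta_pos": [
    [0, 0, 0.04],
    [0, 0, 0.1],
    [0, 0, 0.18],
    [0, 0, 0.26],
    [0, 0, 0.34],
    [0, 0, 0.395],
    [0, 0, 0.395],
    [0, 0, 0.395]
  ],
  "dr": [
    [0, 0, 0],
    [0, 0, 0],
    [0, 0, 0],
    [0, 0, 0],
    [0, 0, 0],
    [0, 0, 0],
    [0, 0, 0],
    [0, 0, 0]
  ],
  "jaw": [0.5, 0.5, 0.5, 0.5, 0.5, 0.5, 0.5, 0.5]
}}

```text
time: 9.9
tool_pos: [0.5936, -0.0575, 0.2204]
tool_rot: [3.139, 0.001, 1.591]
contact_force: [0.1, -0.5, -1.7]
opening: 0.0638
grip_force: 25.0
```

{"api": "apply_moves", "payload": {
  "delta_pos": [
    [-0.265, -0.62, 0],
    [-0.265, -0.62, 0],
    [-0.265, -0.62, 0],
    [-0.265, -0.62, 0],
    [-0.265, -0.62, 0],
    [-0.265, -0.62, 0],
    [-0.265, -0.62, 0],
    [-0.265, -0.62, 0]
  ],
  "dr": [
    [0, 0, -0.1],
    [0, 0, -0.1],
    [0, 0, -0.1],
    [0, 0, -0.1],
    [0, 0, -0.1],
    [0, 0, -0.1],
    [0, 0, -0.1],
    [0, 0, -0.1]
  ],
  "jaw": [0.5, 0.5, 0.5, 0.5, 0.5, 0.5, 0.5, 0.5]
}}

```text
time: 10.57
tool_pos: [0.4844, -0.3091, 0.2171]
tool_rot: [-3.138, -0.001, 1.536]
contact_force: [0.8, -0.1, -1.8]
opening: 0.0634
grip_force: 25.0
```

{"api": "apply_moves", "payload": {
  "delta_pos": [
    [0, 0, -0.1],
    [0, 0, -0.2],
    [0, 0, -0.28],
    [0, 0, -0.35],
    [0, 0, -0.4],
    [0, 0, -0.43],
    [0, 0, -0.4525],
    [0, 0, -0.4525]
  ],
  "dr": [
    [0, 0, 0],
    [0, 0, 0],
    [0, 0, 0],
    [0, 0, 0],
    [0, 0, 0],
    [0, 0, 0],
    [0, 0, 0],
    [0, 0, 0]
  ],
  "jaw": [0.5, 0.5, 0.5, 0.5, 0.5, 0.5, 0.5, 0.5]
}}

```text
time: 11.23
tool_pos: [0.4861, -0.3037, 0.0365]
tool_rot: [-3.138, -0.003, 1.541]
contact_force: [-0.2, 0.6, -1.8]
opening: 0.0636
grip_force: 25.0
```

{"api": "apply_moves", "payload": {
  "delta_pos": [
    [0, 0, 0],
    [0, 0, 0],
    [0, 0, 0],
    [0, 0, 0],
    [0, 0, 0],
    [0, 0, 0.1],
    [0, 0, 0.2],
    [0, 0, 0.3]
  ],
  "dr": [
    [0, 0, 0],
    [0, 0, 0],
    [0, 0, 0],
    [0, 0, 0],
    [0, 0, 0],
    [0, 0, 0],
    [0, 0, 0],
    [0, 0, 0]
  ],
  "jaw": [0.85, 0.85, 0.85, 0.85, 0.85, 0.85, 0.85, 0.85]
}}

```text
time: 11.9
tool_pos: [0.4868, -0.305, 0.1598]
tool_rot: [-3.14, -0.001, 1.541]
contact_force: [0.8, -1.0, 0.6]
opening: 0.0778
grip_force: 0.0
```

{"api": "apply_moves", "payload": {
  "delta_pos": [
    [0, -0.1, 0.12],
    [0, -0.2, 0.12],
    [0, -0.3, 0.12],
    [0, -0.3, 0.12]
  ],
  "dr": [
    [0, 0, 0],
    [0, 0, 0],
    [0, 0, 0],
    [0, 0, 0]
  ],
  "jaw": [1, 1, 1, 1]
}}

```text
time: 12.23
tool_pos: [0.4868, -0.431, 0.2087]
tool_rot: [3.139, 0.005, 1.538]
contact_force: [-0.8, -0.8, -0.6]
opening: 0.0917
grip_force: 0.0
```

```bash
python3 - <<'E'
from h import *
im=snap("top","t2"); carts(im,.054)
im=snap("scene","s2")
for th,a,px in patches(im):
    if th==40: print(th,round(a),px.mean(0).round(1),ray("scene",px,.054).mean(0).round(4),ray("scene",px,.058).mean(0).round(4))
cv2.imwrite("pics/s2c.png",im[120:400,130:470])
big=cv2.resize(cv2.imread("pics/t2.png"),None,fx=4,fy=4,interpolation=cv2.INTER_CUBIC)
m=np.zeros(big.shape[:2],np.uint8); m[760:904,1180:1584]=(big.min(2)[760:904,1180:1584]>110)
cs,_=cv2.findContours(m,cv2.RETR_EXTERNAL,cv2.CHAIN_APPROX_NONE)
for c in cs:
    if cv2.contourArea(c)>2000:
        px=(np.array(cv2.boxPoints(cv2.minAreaRect(c)))+.5)/4-.5
        P=ray("top",px,.028); print("seat",P.mean(0).round(4),np.ptp(P,0).round(3))
E
```

```text
th 40 px [333.8 266. ] c [ 0.4395 -0.0058] yaw 0.114 size [0.019 0.043]
th 40 px [283.1 260.2] c [0.451  0.1203] yaw -0.311 size [0.022 0.045]
th 40 px [218.6 251.6] c [0.4688 0.2816] yaw -0.26 size [0.022 0.045]
th 40 px [490.5 250.1] c [ 0.4884 -0.3969] yaw -0.029 size [0.021 0.045]
th 40 px [479.5 250.9] c [ 0.4859 -0.3693] yaw -0.024 size [0.015 0.05 ]
th 40 px [453.5 249.6] c [ 0.4875 -0.3043] yaw -0.029 size [0.021 0.044]
th 40 px [267.1 221.2] c [0.5487 0.1641] yaw -1.547 size [0.028 0.032]
th 55 px [333.9 266. ] c [ 0.4395 -0.006 ] yaw 0.127 size [0.018 0.041]
th 55 px [283.  260.1] c [0.4512 0.1206] yaw -0.284 size [0.02  0.043]
th 55 px [228.  254.7] c [0.4614 0.2579] yaw -0.278 size [0.009 0.048]
th 55 px [218.5 251.6] c [0.4689 0.2818] yaw -0.26 size [0.021 0.043]
th 55 px [490.5 250.1] c [ 0.4884 -0.397 ] yaw -0.043 size [0.019 0.043]
th 55 px [479.5 250.9] c [ 0.4859 -0.3693] yaw -0.039 size [0.014 0.049]
th 55 px [453.5 249.5] c [ 0.4878 -0.3043] yaw -0.029 size [0.019 0.042]
th 55 px [553.6 219.8] c [ 0.5699 -0.5608] yaw -0.452 size [0.025 0.055]
40 151 [394.3 296.3] [0.4886 0.311  0.054 ] [0.4912 0.313  0.058 ]
40 109 [390.8 285. ] [0.47   0.2808 0.054 ] [0.4727 0.2829 0.058 ]
40 154 [354.8 255.9] [0.472  0.1527 0.054 ] [0.4747 0.1554 0.058 ]
40 91 [351.8 245.4] [0.4525 0.1197 0.054 ] [0.4553 0.1225 0.058 ]
40 66 [293.  190.9] [ 0.4352 -0.155   0.054 ] [ 0.4381 -0.1512  0.058 ]
40 62 [248.8 172.7] [ 0.4865 -0.3083  0.054 ] [ 0.4891 -0.3038  0.058 ]
40 134 [236.3 167. ] [ 0.4998 -0.3563  0.054 ] [ 0.5024 -0.3516  0.058 ]
40 54 [454.8  94.8] [-0.3643 -0.215   0.054 ] [-0.3582 -0.2109  0.058 ]
40 65 [201.6  83.6] [ 0.3159 -0.8725  0.054 ] [ 0.3192 -0.8657  0.058 ]
40 95 [211.8  56.8] [ 0.1703 -1.0377  0.054 ] [ 0.1742 -1.0302  0.058 ]
seat [ 0.6017 -0.052   0.028 ] [0.049 0.036 0.   ]
seat [0.5905 0.0134 0.028 ] [0.068 0.044 0.   ]
seat [0.5902 0.0796 0.028 ] [0.065 0.037 0.   ]
```

View pics/t2.png

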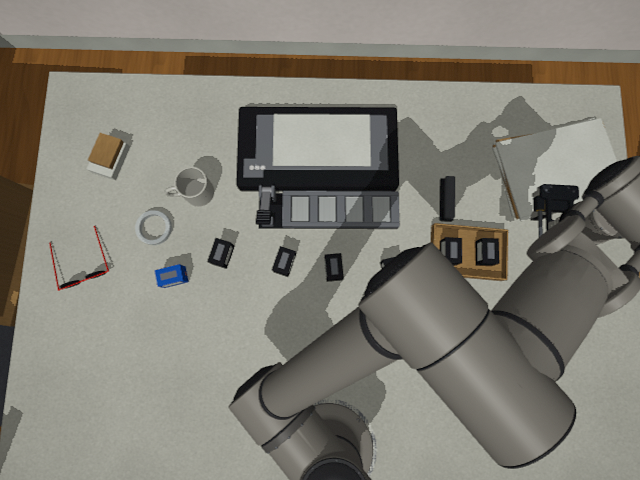

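Both spent cartridges stand in the tray at pixels (452,250) and (487,250). Next is the rightmost new cartridge.

{"api": "apply_moves", "payload": {
  "delta_pos": [
    [-0.1325, 0.675, -0.1425],
    [-0.1325, 0.675, -0.1425],
    [-0.1325, 0.675, -0.1425],
    [-0.1325, 0.675, -0.1425],
    [-0.1325, 0.675, -0.1425],
    [-0.1325, 0.675, -0.1425],
    [-0.1325, 0.675, -0.1425],
    [-0.1325, 0.675, -0.1425]
  ],
  "dr": [
    [0, 0, 0.54],
    [0, 0, 0.54],
    [0, 0, 0.54],
    [0, 0, 0.54],
    [0, 0, 0.54],
    [0, 0, 0.54],
    [0, 0, 0.54],
    [0, 0, 0.54]
  ],
  "jaw": [1, 1, 1, 1, 1, 1, 1, 1]
}}

```text
time: 13.0
tool_pos: [0.431, -0.1487, 0.1485]
tool_rot: [-3.138, -0.005, 1.815]
contact_force: [-0.2, 0.8, 0.1]
opening: 0.0918
grip_force: 0.0
```

```bash
python3 - <<'E'
from h import *
im=snap("scene","s3"); big=cv2.resize(im[130:260,210:400],None,fx=4,fy=4); cv2.imwrite("pics/s3c.png",big)
for th,a,px in patches(im):
    if th==40: print(round(a),px.mean(0).round(1),ray("scene",px,.054).mean(0).round(4))
print(telemetry.observe()["tool_pos"])
E
```

```text
153 [394.4 296.3] [0.4886 0.3111 0.054 ]
110 [390.8 285. ] [0.4701 0.2807 0.054 ]
155 [354.8 256. ] [0.4722 0.1528 0.054 ]
93 [351.8 245.4] [0.4525 0.1196 0.054 ]
77 [324.2 218.3] [ 0.4409 -0.0066  0.054 ]
67 [293.1 191. ] [ 0.4354 -0.1545  0.054 ]
64 [248.8 172.6] [ 0.4862 -0.3084  0.054 ]
137 [236.3 166.9] [ 0.4996 -0.3566  0.054 ]
107 [281.9 141.2] [ 0.3085 -0.3783  0.054 ]
98 [291.2 112.7] [ 0.1791 -0.497   0.054 ]
[ 0.43274584 -0.15159723  0.14941061]
```

{"api": "apply_moves", "payload": {
  "delta_pos": [
    [0, 0, 0],
    [0, 0, -0.1],
    [0, 0, -0.18],
    [0, 0, -0.24],
    [0, 0, -0.27],
    [0, 0, -0.29],
    [0, 0, -0.29],
    [0, 0, -0.29]
  ],
  "dr": [
    [0, 0, 0],
    [0, 0, 0],
    [0, 0, 0],
    [0, 0, 0],
    [0, 0, 0],
    [0, 0, 0],
    [0, 0, 0],
    [0, 0, 0]
  ],
  "jaw": [1, 1, 1, 1, 1, 1, 1, 1]
}}

```text
time: 13.72
tool_pos: [0.4348, -0.1562, 0.034]
tool_rot: [3.141, 0.0, 1.81]
contact_force: [0.8, -0.5, 0.8]
opening: 0.092
grip_force: 0.0
```

{"api": "apply_moves", "payload": {
  "delta_pos": [
    [0, 0, 0],
    [0, 0, 0],
    [0, 0, 0],
    [0, 0, 0],
    [0, 0, 0],
    [0, 0, 0],
    [0, 0, 0],
    [0, 0, 0]
  ],
  "dr": [
    [0, 0, 0],
    [0, 0, 0],
    [0, 0, 0],
    [0, 0, 0],
    [0, 0, 0],
    [0, 0, 0],
    [0, 0, 0],
    [0, 0, 0]
  ],
  "jaw": [0.5, 0.5, 0.5, 0.5, 0.5, 0.5, 0.5, 0.5]
}}

```text
time: 14.38
tool_pos: [0.4345, -0.1555, 0.0342]
tool_rot: [3.141, 0.001, 1.811]
contact_force: [-0.4, -0.1, 5.9]
opening: 0.0643
grip_force: 25.0
```

{"api": "apply_moves", "payload": {
  "delta_pos": [
    [0, 0, 0.04],
    [0, 0, 0.1],
    [0, 0, 0.18],
    [0, 0, 0.24],
    [0, 0, 0.28],
    [0, 0, 0.29],
    [0, 0, 0.29]
  ],
  "dr": [
    [0, 0, 0],
    [0, 0, 0],
    [0, 0, 0],
    [0, 0, 0],
    [0, 0, 0],
    [0, 0, 0],
    [0, 0, 0]
  ],
  "jaw": [0.5, 0.5, 0.5, 0.5, 0.5, 0.5, 0.5]
}}

```text
time: 14.97
tool_pos: [0.4347, -0.1556, 0.1504]
tool_rot: [3.14, 0.001, 1.811]
contact_force: [-0.4, -0.7, -0.3]
opening: 0.0638
grip_force: 25.0
```

{"api": "apply_moves", "payload": {
  "delta_pos": [
    [0.4, 0.07, 0],
    [0.4, 0.07, 0],
    [0.4, 0.07, 0],
    [0.4, 0.07, 0],
    [0.4, 0.07, 0],
    [0.4, 0.07, 0],
    [0.4, 0.07, 0],
    [0.4, 0.07, 0]
  ],
  "dr": [
    [0, 0, -0.44],
    [0, 0, -0.44],
    [0, 0, -0.44],
    [0, 0, -0.44],
    [0, 0, -0.44],
    [0, 0, -0.44],
    [0, 0, -0.44],
    [0, 0, -0.44]
  ],
  "jaw": [0.5, 0.5, 0.5, 0.5, 0.5, 0.5, 0.5, 0.5]
}}

```text
time: 15.63
tool_pos: [0.5928, -0.1274, 0.1485]
tool_rot: [-3.139, -0.001, 1.59]
contact_force: [1.1, -0.6, -1.2]
opening: 0.064
grip_force: 25.0
```

{"api": "apply_moves", "payload": {
  "delta_pos": [
    [0, 0, 0],
    [0, 0, -0.06],
    [0, 0, -0.12],
    [0, 0, -0.17],
    [0, 0, -0.19],
    [0, 0, -0.205],
    [0, 0, -0.215],
    [0, 0, -0.22]
  ],
  "dr": [
    [0, 0, 0],
    [0, 0, 0],
    [0, 0, 0],
    [0, 0, 0],
    [0, 0, 0],
    [0, 0, 0],
    [0, 0, 0],
    [0, 0, 0]
  ],
  "jaw": [0.5, 0.5, 0.5, 0.5, 0.5, 0.5, 0.5, 0.5]
}}

```text
time: 16.3
tool_pos: [0.5946, -0.1277, 0.0623]
tool_rot: [3.14, 0.0, 1.591]
contact_force: [-1.8, -1.3, 3.7]
opening: 0.0638
grip_force: 25.0
```

{"api": "apply_moves", "payload": {
  "delta_pos": [
    [0, 0, 0],
    [0, 0, 0],
    [0, 0, 0],
    [0, 0, 0.0],
    [0, 0, 0.05],
    [0, 0, 0.1],
    [0, 0, 0.145],
    [0, 0, 0.145]
  ],
  "dr": [
    [0, 0, 0],
    [0, 0, 0],
    [0, 0, 0],
    [0, 0, 0],
    [0, 0, 0],
    [0, 0, 0],
    [0, 0, 0],
    [0, 0, 0]
  ],
  "jaw": [0.85, 0.85, 0.85, 0.85, 0.85, 0.85, 0.85, 0.85]
}}

```text
time: 16.97
tool_pos: [0.5965, -0.128, 0.124]
tool_rot: [3.134, 0.003, 1.591]
contact_force: [1.6, 0.2, 1.0]
opening: 0.0782
grip_force: 0.0
```

{"api": "apply_moves", "payload": {
  "delta_pos": [
    [0, 0, 0],
    [0, 0, 0],
    [0, 0, 0],
    [0, 0, 0],
    [0, 0, 0],
    [0, 0, 0],
    [0, 0, 0],
    [0, 0, 0]
  ],
  "dr": [
    [0, 0, 0],
    [0, 0, 0],
    [0, 0, 0],
    [0, 0, 0],
    [0, 0, 0],
    [0, 0, 0],
    [0, 0, 0],
    [0, 0, 0]
  ],
  "jaw": [0, 0, 0, 0, 0, 0, 0, 0]
}}

```text
time: 17.63
tool_pos: [0.5942, -0.1274, 0.1195]
tool_rot: [-3.141, -0.0, 1.591]
contact_force: [-0.6, 0.3, 0.6]
opening: 0.0296
grip_force: 0.0
```

{"api": "apply_moves", "payload": {
  "delta_pos": [
    [0, 0, 0],
    [0, 0, 0],
    [0, 0, 0],
    [0, 0, 0],
    [0, 0, 0],
    [0, 0, -0.04],
    [0, 0, -0.07],
    [0, 0, -0.085]
  ],
  "dr": [
    [0, 0, 0],
    [0, 0, 0],
    [0, 0, 0],
    [0, 0, 0],
    [0, 0, 0],
    [0, 0, 0],
    [0, 0, 0],
    [0, 0, 0]
  ],
  "jaw": [0, 0, 0, 0, 0, 0, 0, 0]
}}

```text
time: 18.3
tool_pos: [0.5936, -0.1272, 0.0844]
tool_rot: [-3.14, -0.001, 1.591]
contact_force: [-0.9, 0.2, -0.8]
opening: 0.0002
grip_force: 0.0
```

{"api": "apply_moves", "payload": {
  "delta_pos": [
    [0, 0, -0.005],
    [0, 0, -0.01],
    [0, 0, -0.015],
    [0, 0, -0.02],
    [0, 0, -0.025],
    [0, 0, -0.03],
    [0, 0, -0.035],
    [0, 0, -0.0375]
  ],
  "dr": [
    [0, 0, 0],
    [0, 0, 0],
    [0, 0, 0],
    [0, 0, 0],
    [0, 0, 0],
    [0, 0, 0],
    [0, 0, 0],
    [0, 0, 0]
  ],
  "jaw": [0, 0, 0, 0, 0, 0, 0, 0]
}}

```text
time: 18.97
tool_pos: [0.5951, -0.1277, 0.0721]
tool_rot: [3.139, 0.001, 1.591]
contact_force: [-3.1, 1.2, 15.9]
opening: 0.0007
grip_force: 7.8
```

{"api": "apply_moves", "payload": {
  "delta_pos": [
    [0, 0, -0.004],
    [0, 0, -0.006],
    [0, 0, -0.006],
    [0, 0, -0.006]
  ],
  "dr": [
    [0, 0, 0],
    [0, 0, 0],
    [0, 0, 0],
    [0, 0, 0]
  ],
  "jaw": [0, 0, 0, 0]
}}

```text
time: 19.3
tool_pos: [0.5954, -0.1278, 0.072]
tool_rot: [3.138, 0.002, 1.591]
contact_force: [-6.9, 1.9, 21.8]
opening: 0.0002
grip_force: 11.1
```

{"api": "apply_moves", "payload": {
  "delta_pos": [
    [0, 0, 0.05],
    [0, 0, 0.1],
    [0, 0, 0.2],
    [0, 0, 0.2]
  ],
  "dr": [
    [0, 0, 0],
    [0, 0, 0],
    [0, 0, 0],
    [0, 0, 0]
  ],
  "jaw": [0, 0, 0.5, 1]
}}

```text
time: 19.63
tool_pos: [0.5978, -0.1286, 0.1556]
tool_rot: [3.13, 0.004, 1.591]
contact_force: [1.2, -0.6, 1.8]
opening: 0.0098
grip_force: 0.0
```

{"api": "apply_moves", "payload": {
  "delta_pos": [
    [-0.2, 0.3, 0],
    [-0.3, 0.3, 0],
    [-0.3825, 0.3, 0],
    [-0.3825, 0.3, 0],
    [-0.3825, 0.3025, 0],
    [-0.3825, 0.3025, 0],
    [-0.3825, 0.3025, 0],
    [-0.3825, 0.3025, 0]
  ],
  "dr": [
    [0, 0, 0.186],
    [0, 0, 0.186],
    [0, 0, 0.186],
    [0, 0, 0.186],
    [0, 0, 0.186],
    [0, 0, 0.186],
    [0, 0, 0.186],
    [0, 0, 0.186]
  ],
  "jaw": [1, 1, 1, 1, 1, 1, 1, 1]
}}

```text
time: 20.3
tool_pos: [0.4426, -0.0067, 0.1489]
tool_rot: [3.139, 0.001, 1.684]
contact_force: [1.1, 0.6, -0.1]
opening: 0.0624
grip_force: 0.0
```

```bash
cat > look.py <<'E'
import sys
from h import *
im=snap("scene",sys.argv[1])
for th,a,px in patches(im):
    c=px.mean(0)
    if th==40 and 240<c[0]<420 and c[1]>160:
        print(round(a),c.round(1),"z54",ray("scene",px,.054).mean(0)[:2].round(4),"z72",ray("scene",px,.072).mean(0)[:2].round(4),"z82",ray("scene",px,.082).mean(0)[:2].round(4))
print("--top"); carts(snap("top",sys.argv[1]+"t"),.054)
E
python3 look.py s4
```

```text
112 [390.8 285. ] z54 [0.47   0.2807] z72 [0.4822 0.2903] z82 [0.489  0.2956]
156 [354.8 256. ] z54 [0.4721 0.1528] z72 [0.4843 0.1647] z82 [0.4911 0.1713]
57 [352.1 245.8] z54 [0.453  0.1212] z72 [0.4655 0.1337] z82 [0.4725 0.1407]
78 [324.3 218.3] z54 [ 0.4406 -0.0066] z72 [0.4534 0.0082] z82 [0.4605 0.0164]
145 [258.  224.3] z54 [ 0.5962 -0.1028] z72 [ 0.6061 -0.0863] z82 [ 0.6116 -0.0771]
64 [248.8 172.6] z54 [ 0.4861 -0.3084] z72 [ 0.498  -0.2881] z82 [ 0.5046 -0.2768]
79 [313.3 166.7] z54 [ 0.316  -0.2077] z72 [ 0.331  -0.1892] z82 [ 0.3394 -0.1789]
--top
th 40 px [282.7 260.2] c [0.451  0.1213] yaw -0.292 size [0.021 0.043]
th 40 px [218.6 251.6] c [0.4688 0.2816] yaw -0.26 size [0.022 0.044]
th 40 px [490.5 250.1] c [ 0.4884 -0.397 ] yaw -0.043 size [0.021 0.044]
th 40 px [479.5 250.9] c [ 0.4859 -0.3692] yaw -0.023 size [0.015 0.05 ]
th 40 px [453.5 249.5] c [ 0.4878 -0.3043] yaw -0.029 size [0.021 0.044]
th 40 px [443.  250.1] c [ 0.4856 -0.278 ] yaw -0.025 size [0.013 0.049]
th 40 px [269.  223.4] c [0.5433 0.1592] yaw -0.815 size [0.023 0.037]
th 55 px [282.7 260.1] c [0.4511 0.1213] yaw -0.31 size [0.018 0.041]
th 55 px [228.  254.7] c [0.4614 0.2579] yaw -0.271 size [0.009 0.048]
th 55 px [218.6 251.6] c [0.4688 0.2817] yaw -0.272 size [0.02  0.043]
th 55 px [490.6 250.2] c [ 0.4881 -0.3971] yaw -0.023 size [0.019 0.043]
th 55 px [479.4 250.9] c [ 0.4859 -0.369 ] yaw -0.039 size [0.014 0.049]
th 55 px [453.4 249.5] c [ 0.4878 -0.304 ] yaw -0.029 size [0.019 0.042]
th 55 px [442.9 250.1] c [ 0.4856 -0.2777] yaw -0.025 size [0.011 0.048]
th 55 px [383.  204.4] c [ 0.5996 -0.1283] yaw -0.002 size [0.016 0.041]
```

{"api": "apply_moves", "payload": {
  "delta_pos": [
    [0, 0, 0],
    [0, 0, 0],
    [0, 0, 0],
    [0, 0, -0.02],
    [0, 0, -0.06],
    [0, 0, -0.12],
    [0, 0, -0.18],
    [0, 0, -0.24]
  ],
  "dr": [
    [0, 0, 0],
    [0, 0, 0],
    [0, 0, 0],
    [0, 0, 0],
    [0, 0, 0],
    [0, 0, 0],
    [0, 0, 0],
    [0, 0, 0]
  ],
  "jaw": [1, 1, 1, 1, 1, 1, 1, 1]
}}

```text
time: 21.07
tool_pos: [0.4412, -0.0065, 0.051]
tool_rot: [3.141, 0.0, 1.684]
contact_force: [-0.2, -0.1, 0.2]
opening: 0.092
grip_force: 0.0
```

{"api": "apply_moves", "payload": {
  "delta_pos": [
    [0, 0, -0.03],
    [0, 0, -0.0465],
    [0, 0, -0.0465],
    [0, 0, -0.0465],
    [0, 0, -0.0465],
    [0, 0, -0.0465],
    [0, 0, -0.0465],
    [0, 0, -0.0465]
  ],
  "dr": [
    [0, 0, 0],
    [0, 0, 0],
    [0, 0, 0],
    [0, 0, 0],
    [0, 0, 0],
    [0, 0, 0],
    [0, 0, 0],
    [0, 0, 0]
  ],
  "jaw": [1, 1, 0.5, 0.5, 0.5, 0.5, 0.5, 0.5]
}}

```text
time: 21.73
tool_pos: [0.4418, -0.0065, 0.0345]
tool_rot: [3.14, 0.001, 1.684]
contact_force: [-0.9, 0.9, 4.3]
opening: 0.0639
grip_force: 25.0
```

{"api": "apply_moves", "payload": {
  "delta_pos": [
    [0, 0, 0],
    [0, 0, 0.05],
    [0, 0, 0.12],
    [0, 0, 0.2],
    [0, 0, 0.26],
    [0, 0, 0.29],
    [0, 0, 0.29],
    [0, 0, 0.29]
  ],
  "dr": [
    [0, 0, 0],
    [0, 0, 0],
    [0, 0, 0],
    [0, 0, 0],
    [0, 0, 0],
    [0, 0, 0],
    [0, 0, 0],
    [0, 0, 0]
  ],
  "jaw": [0.5, 0.5, 0.5, 0.5, 0.5, 0.5, 0.5, 0.5]
}}

```text
time: 22.4
tool_pos: [0.4413, -0.0064, 0.1499]
tool_rot: [3.14, 0.0, 1.684]
contact_force: [0.5, 0.9, -0.9]
opening: 0.0637
grip_force: 25.0
```

{"api": "apply_moves", "payload": {
  "delta_pos": [
    [0.379, -0.1275, 0],
    [0.379, -0.1275, 0],
    [0.379, -0.1275, 0],
    [0.379, -0.1275, 0],
    [0.379, -0.1275, 0],
    [0.379, -0.1275, 0],
    [0.379, -0.1275, 0],
    [0.379, -0.1275, 0]
  ],
  "dr": [
    [0, 0, -0.186],
    [0, 0, -0.186],
    [0, 0, -0.186],
    [0, 0, -0.186],
    [0, 0, -0.186],
    [0, 0, -0.186],
    [0, 0, -0.186],
    [0, 0, -0.186]
  ],
  "jaw": [0.5, 0.5, 0.5, 0.5, 0.5, 0.5, 0.5, 0.5]
}}

```text
time: 23.07
tool_pos: [0.5913, -0.0568, 0.1488]
tool_rot: [-3.139, -0.001, 1.591]
contact_force: [0.0, -0.3, -0.4]
opening: 0.0638
grip_force: 25.0
```

{"api": "apply_moves", "payload": {
  "delta_pos": [
    [0, 0, 0],
    [0, 0, -0.06],
    [0, 0, -0.12],
    [0, 0, -0.17],
    [0, 0, -0.19],
    [0, 0, -0.205],
    [0, 0, -0.215],
    [0, 0, -0.22]
  ],
  "dr": [
    [0, 0, 0],
    [0, 0, 0],
    [0, 0, 0],
    [0, 0, 0],
    [0, 0, 0],
    [0, 0, 0],
    [0, 0, 0],
    [0, 0, 0]
  ],
  "jaw": [0.5, 0.5, 0.5, 0.5, 0.5, 0.5, 0.5, 0.5]
}}

```text
time: 23.73
tool_pos: [0.5931, -0.0575, 0.0624]
tool_rot: [3.141, 0.0, 1.591]
contact_force: [-3.6, -1.2, 9.6]
opening: 0.0642
grip_force: 25.0
```

{"api": "apply_moves", "payload": {
  "delta_pos": [
    [0, 0, 0],
    [0, 0, 0],
    [0, 0, 0],
    [0, 0, 0.0],
    [0, 0, 0.05],
    [0, 0, 0.1],
    [0, 0, 0.145],
    [0, 0, 0.145]
  ],
  "dr": [
    [0, 0, 0],
    [0, 0, 0],
    [0, 0, 0],
    [0, 0, 0],
    [0, 0, 0],
    [0, 0, 0],
    [0, 0, 0],
    [0, 0, 0]
  ],
  "jaw": [0.85, 0.85, 0.85, 0.85, 0.85, 0.85, 0.85, 0.85]
}}

```text
time: 24.4
tool_pos: [0.5951, -0.0578, 0.1238]
tool_rot: [3.134, 0.002, 1.591]
contact_force: [0.9, -0.6, 1.4]
opening: 0.0782
grip_force: 0.0
```

{"api": "apply_moves", "payload": {
  "delta_pos": [
    [0, 0, 0],
    [0, 0, 0],
    [0, 0, 0],
    [0, 0, 0],
    [0, 0, 0],
    [0, 0, 0],
    [0, 0, 0],
    [0, 0, 0]
  ],
  "dr": [
    [0, 0, 0],
    [0, 0, 0],
    [0, 0, 0],
    [0, 0, 0],
    [0, 0, 0],
    [0, 0, 0],
    [0, 0, 0],
    [0, 0, 0]
  ],
  "jaw": [0, 0, 0, 0, 0, 0, 0, 0]
}}

```text
time: 25.07
tool_pos: [0.5928, -0.0574, 0.1195]
tool_rot: [-3.141, -0.0, 1.591]
contact_force: [-0.0, 0.2, 0.2]
opening: 0.0291
grip_force: 0.0
```

{"api": "apply_moves", "payload": {
  "delta_pos": [
    [0, 0, 0],
    [0, 0, 0],
    [0, 0, 0],
    [0, 0, 0],
    [0, 0, 0],
    [0, 0, -0.04],
    [0, 0, -0.07],
    [0, 0, -0.085]
  ],
  "dr": [
    [0, 0, 0],
    [0, 0, 0],
    [0, 0, 0],
    [0, 0, 0],
    [0, 0, 0],
    [0, 0, 0],
    [0, 0, 0],
    [0, 0, 0]
  ],
  "jaw": [0, 0, 0, 0, 0, 0, 0, 0]
}}

```text
time: 25.73
tool_pos: [0.5921, -0.0573, 0.0844]
tool_rot: [-3.14, -0.0, 1.591]
contact_force: [-0.3, -0.3, -0.2]
opening: 0.0003
grip_force: 0.0
```

{"api": "apply_moves", "payload": {
  "delta_pos": [
    [0, 0, -0.006],
    [0, 0, -0.012],
    [0, 0, -0.018],
    [0, 0, -0.024],
    [0, 0, -0.03],
    [0, 0, -0.036],
    [0, 0, -0.0425],
    [0, 0, -0.0425]
  ],
  "dr": [
    [0, 0, 0],
    [0, 0, 0],
    [0, 0, 0],
    [0, 0, 0],
    [0, 0, 0],
    [0, 0, 0],
    [0, 0, 0],
    [0, 0, 0]
  ],
  "jaw": [0, 0, 0, 0, 0, 0, 0, 0]
}}

```text
time: 26.4
tool_pos: [0.5939, -0.0577, 0.072]
tool_rot: [3.138, 0.001, 1.591]
contact_force: [-5.3, 0.4, 20.5]
opening: 0.0006
grip_force: 10.6
```

{"api": "apply_moves", "payload": {
  "delta_pos": [
    [0, 0, 0],
    [0, 0, 0],
    [0, 0, 0.05],
    [0, 0, 0.1],
    [0, 0, 0.2025],
    [0, 0, 0.2025]
  ],
  "dr": [
    [0, 0, 0],
    [0, 0, 0],
    [0, 0, 0],
    [0, 0, 0],
    [0, 0, 0],
    [0, 0, 0]
  ],
  "jaw": [0, 0, 0, 0, 0.5, 1]
}}

```text
time: 26.9
tool_pos: [0.5966, -0.0582, 0.157]
tool_rot: [3.13, 0.003, 1.591]
contact_force: [1.3, 0.1, 2.1]
opening: 0.0097
grip_force: 0.0
```

{"api": "apply_moves", "payload": {
  "delta_pos": [
    [-0.3525, 0.445, 0],
    [-0.3525, 0.445, 0],
    [-0.3525, 0.445, 0],
    [-0.3525, 0.445, 0],
    [-0.3525, 0.445, 0],
    [-0.3525, 0.445, 0],
    [-0.3525, 0.445, 0],
    [-0.3525, 0.445, 0]
  ],
  "dr": [
    [0, 0, -0.62],
    [0, 0, -0.62],
    [0, 0, -0.62],
    [0, 0, -0.62],
    [0, 0, -0.62],
    [0, 0, -0.62],
    [0, 0, -0.62],
    [0, 0, -0.62]
  ],
  "jaw": [1, 1, 1, 1, 1, 1, 1, 1]
}}

```text
time: 27.57
tool_pos: [0.452, 0.1213, 0.1502]
tool_rot: [3.14, -0.0, 1.283]
contact_force: [0.3, -0.4, 0.3]
opening: 0.0625
grip_force: 0.0
```

```bash
python3 look.py s5; python3 -c "
from h import *
im=cv2.imread('pics/s5.png');cv2.imwrite('pics/s5c.png',cv2.resize(im[180:340,220:430],None,fx=3.5,fy=3.5,interpolation=cv2.INTER_CUBIC))"
```

```text
112 [390.8 285. ] z54 [0.4701 0.2808] z72 [0.4823 0.2904] z82 [0.4891 0.2957]
156 [354.9 256. ] z54 [0.4721 0.153 ] z72 [0.4843 0.1649] z82 [0.4911 0.1715]
146 [273.3 238.3] z54 [ 0.5959 -0.0326] z72 [ 0.6059 -0.0173] z82 [ 0.6114 -0.0088]
136 [257.7 224.1] z54 [ 0.5961 -0.1041] z72 [ 0.6061 -0.0875] z82 [ 0.6116 -0.0783]
83 [252.6 215. ] z54 [ 0.5861 -0.1434] z72 [ 0.5963 -0.1261] z82 [ 0.6019 -0.1165]
77 [342.9 189.9] z54 [ 0.3193 -0.066 ] z72 [ 0.3343 -0.0501] z82 [ 0.3426 -0.0413]
102 [356.9 165.9] z54 [ 0.2092 -0.1252] z72 [ 0.2261 -0.1082] z82 [ 0.2356 -0.0988]
65 [248.8 172.6] z54 [ 0.4861 -0.3085] z72 [ 0.4981 -0.2882] z82 [ 0.5047 -0.2769]
--top
th 40 px [490.5 250.1] c [ 0.4884 -0.397 ] yaw -0.043 size [0.021 0.044]
th 40 px [479.4 250.9] c [ 0.4859 -0.369 ] yaw -0.039 size [0.015 0.051]
th 40 px [453.5 249.5] c [ 0.4878 -0.3043] yaw -0.029 size [0.021 0.044]
th 40 px [443.  250.1] c [ 0.4856 -0.278 ] yaw -0.025 size [0.013 0.049]
th 40 px [218.8 251.6] c [0.4687 0.2812] yaw -0.288 size [0.022 0.044]
th 40 px [383.  204.4] c [ 0.5997 -0.1284] yaw 0.028 size [0.021 0.045]
th 40 px [354.9 204.2] c [ 0.5982 -0.0568] yaw 0.009 size [0.018 0.042]
th 55 px [490.6 250.2] c [ 0.4881 -0.3971] yaw -0.023 size [0.019 0.043]
th 55 px [479.4 250.9] c [ 0.4859 -0.369 ] yaw -0.039 size [0.014 0.049]
th 55 px [453.5 249.5] c [ 0.4878 -0.3043] yaw -0.029 size [0.018 0.042]
th 55 px [442.9 250.1] c [ 0.4856 -0.2777] yaw -0.025 size [0.011 0.048]
th 55 px [218.7 251.6] c [0.4687 0.2815] yaw -0.288 size [0.02  0.043]
th 55 px [354.8 204.2] c [ 0.5982 -0.0565] yaw 0.009 size [0.016 0.041]
th 55 px [383.  204.4] c [ 0.5996 -0.1282] yaw 0.028 size [0.019 0.044]
```

View pics/s5c.png

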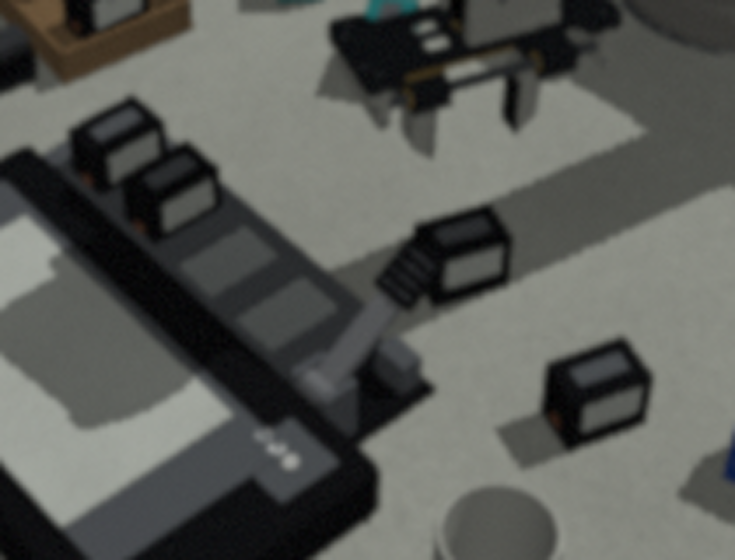

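Crop: two cartridges are seated at (117,150) and (172,195), and B at (465,255) and A at (598,390) haven't moved. Picking B.

{"api": "apply_moves", "payload": {
  "delta_pos": [
    [0, 0, 0],
    [0, 0, 0],
    [0, 0, 0],
    [0, 0, -0.02],
    [0, 0, -0.06],
    [0, 0, -0.12],
    [0, 0, -0.18],
    [0, 0, -0.24]
  ],
  "dr": [
    [0, 0, 0],
    [0, 0, 0],
    [0, 0, 0],
    [0, 0, 0],
    [0, 0, 0],
    [0, 0, 0],
    [0, 0, 0],
    [0, 0, 0]
  ],
  "jaw": [1, 1, 1, 1, 1, 1, 1, 1]
}}

```text
time: 28.33
tool_pos: [0.4519, 0.1203, 0.0524]
tool_rot: [3.141, -0.0, 1.28]
contact_force: [0.7, -0.1, -0.2]
opening: 0.0916
grip_force: 0.0
```

{"api": "apply_moves", "payload": {
  "delta_pos": [
    [0, 0, -0.03],
    [0, 0, -0.05],
    [0, 0, -0.05],
    [0, 0, -0.05],
    [0, 0, -0.05],
    [0, 0, -0.05],
    [0, 0, -0.05],
    [0, 0, -0.05]
  ],
  "dr": [
    [0, 0, 0],
    [0, 0, 0],
    [0, 0, 0],
    [0, 0, 0],
    [0, 0, 0],
    [0, 0, 0],
    [0, 0, 0],
    [0, 0, 0]
  ],
  "jaw": [1, 1, 0.5, 0.5, 0.5, 0.5, 0.5, 0.5]
}}

```text
time: 29.0
tool_pos: [0.4523, 0.1207, 0.0345]
tool_rot: [3.14, -0.001, 1.281]
contact_force: [-0.5, -0.3, 5.0]
opening: 0.0637
grip_force: 25.0
```

{"api": "apply_moves", "payload": {
  "delta_pos": [
    [0, 0, 0],
    [0, 0, 0.05],
    [0, 0, 0.12],
    [0, 0, 0.2],
    [0, 0, 0.26],
    [0, 0, 0.29],
    [0, 0, 0.29],
    [0, 0, 0.29]
  ],
  "dr": [
    [0, 0, 0],
    [0, 0, 0],
    [0, 0, 0],
    [0, 0, 0],
    [0, 0, 0],
    [0, 0, 0],
    [0, 0, 0],
    [0, 0, 0]
  ],
  "jaw": [0.5, 0.5, 0.5, 0.5, 0.5, 0.5, 0.5, 0.5]
}}

```text
time: 29.67
tool_pos: [0.4519, 0.1206, 0.1499]
tool_rot: [3.14, -0.0, 1.281]
contact_force: [1.3, 0.2, -1.8]
opening: 0.0639
grip_force: 25.0
```

{"api": "apply_moves", "payload": {
  "delta_pos": [
    [0.2, -0.27, 0.03],
    [0.3475, -0.27, 0.03],
    [0.3475, -0.27, 0.03],
    [0.3475, -0.27, 0],
    [0.3475, -0.27, 0],
    [0.3475, -0.27, 0],
    [0.3475, -0.27, 0],
    [0.3475, -0.27, 0]
  ],
  "dr": [
    [0, 0, 0.62],
    [0, 0, 0.62],
    [0, 0, 0.62],
    [0, 0, 0.62],
    [0, 0, 0.62],
    [0, 0, 0.62],
    [0, 0, 0.62],
    [0, 0, 0.62]
  ],
  "jaw": [0.5, 0.5, 0.5, 0.5, 0.5, 0.5, 0.5, 0.5]
}}

```text
time: 30.33
tool_pos: [0.5894, 0.0132, 0.1483]
tool_rot: [-3.138, -0.001, 1.591]
contact_force: [-0.6, 0.2, -1.1]
opening: 0.0639
grip_force: 25.0
```

{"api": "apply_moves", "payload": {
  "delta_pos": [
    [0, 0, 0],
    [0, 0, -0.06],
    [0, 0, -0.12],
    [0, 0, -0.17],
    [0, 0, -0.19],
    [0, 0, -0.205],
    [0, 0, -0.215],
    [0, 0, -0.22]
  ],
  "dr": [
    [0, 0, 0],
    [0, 0, 0],
    [0, 0, 0],
    [0, 0, 0],
    [0, 0, 0],
    [0, 0, 0],
    [0, 0, 0],
    [0, 0, 0]
  ],
  "jaw": [0.5, 0.5, 0.5, 0.5, 0.5, 0.5, 0.5, 0.5]
}}

```text
time: 31.0
tool_pos: [0.5911, 0.0128, 0.0625]
tool_rot: [3.141, 0.0, 1.591]
contact_force: [-4.4, -0.9, 8.9]
opening: 0.064
grip_force: 25.0
```

{"api": "apply_moves", "payload": {
  "delta_pos": [
    [0, 0, 0],
    [0, 0, 0],
    [0, 0, 0],
    [0, 0, 0.0],
    [0, 0, 0.05],
    [0, 0, 0.1],
    [0, 0, 0.145],
    [0, 0, 0.145]
  ],
  "dr": [
    [0, 0, 0],
    [0, 0, 0],
    [0, 0, 0],
    [0, 0, 0],
    [0, 0, 0],
    [0, 0, 0],
    [0, 0, 0],
    [0, 0, 0]
  ],
  "jaw": [0.85, 0.85, 0.85, 0.85, 0.85, 0.85, 0.85, 0.85]
}}

```text
time: 31.67
tool_pos: [0.5932, 0.0124, 0.1238]
tool_rot: [3.134, 0.001, 1.591]
contact_force: [1.1, -0.3, -0.2]
opening: 0.0779
grip_force: 0.0
```

{"api": "apply_moves", "payload": {
  "delta_pos": [
    [0, 0, 0],
    [0, 0, 0],
    [0, 0, 0],
    [0, 0, 0],
    [0, 0, 0],
    [0, 0, 0],
    [0, 0, 0],
    [0, 0, 0]
  ],
  "dr": [
    [0, 0, 0],
    [0, 0, 0],
    [0, 0, 0],
    [0, 0, 0],
    [0, 0, 0],
    [0, 0, 0],
    [0, 0, 0],
    [0, 0, 0]
  ],
  "jaw": [0, 0, 0, 0, 0, 0, 0, 0]
}}

```text
time: 32.33
tool_pos: [0.5908, 0.0126, 0.1196]
tool_rot: [-3.141, -0.0, 1.591]
contact_force: [-0.5, 0.6, 1.1]
opening: 0.029
grip_force: 0.0
```

{"api": "apply_moves", "payload": {
  "delta_pos": [
    [0, 0, 0],
    [0, 0, 0],
    [0, 0, 0],
    [0, 0, 0],
    [0, 0, 0],
    [0, 0, -0.04],
    [0, 0, -0.07],
    [0, 0, -0.085]
  ],
  "dr": [
    [0, 0, 0],
    [0, 0, 0],
    [0, 0, 0],
    [0, 0, 0],
    [0, 0, 0],
    [0, 0, 0],
    [0, 0, 0],
    [0, 0, 0]
  ],
  "jaw": [0, 0, 0, 0, 0, 0, 0, 0]
}}

```text
time: 33.0
tool_pos: [0.5901, 0.0127, 0.0844]
tool_rot: [-3.14, -0.0, 1.591]
contact_force: [-0.5, 0.3, -0.8]
opening: 0.0003
grip_force: 0.0
```

{"api": "apply_moves", "payload": {
  "delta_pos": [
    [0, 0, -0.006],
    [0, 0, -0.012],
    [0, 0, -0.018],
    [0, 0, -0.024],
    [0, 0, -0.03],
    [0, 0, -0.036],
    [0, 0, -0.0425],
    [0, 0, -0.0425]
  ],
  "dr": [
    [0, 0, 0],
    [0, 0, 0],
    [0, 0, 0],
    [0, 0, 0],
    [0, 0, 0],
    [0, 0, 0],
    [0, 0, 0],
    [0, 0, 0]
  ],
  "jaw": [0, 0, 0, 0, 0, 0, 0, 0]
}}

```text
time: 33.67
tool_pos: [0.5919, 0.0125, 0.072]
tool_rot: [3.138, 0.001, 1.591]
contact_force: [-5.8, -0.5, 21.8]
opening: 0.0004
grip_force: 10.8
```

{"api": "apply_moves", "payload": {
  "delta_pos": [
    [0, 0, 0],
    [0, 0, 0],
    [0, 0, 0.05],
    [0, 0, 0.1],
    [0, 0, 0.2025],
    [0, 0, 0.2025]
  ],
  "dr": [
    [0, 0, 0],
    [0, 0, 0],
    [0, 0, 0],
    [0, 0, 0],
    [0, 0, 0],
    [0, 0, 0]
  ],
  "jaw": [0, 0, 0, 0, 0.5, 1]
}}

```text
time: 34.17
tool_pos: [0.5947, 0.0123, 0.157]
tool_rot: [3.129, 0.002, 1.591]
contact_force: [1.0, -0.2, 1.7]
opening: 0.0095
grip_force: 0.0
```

```bash
python3 look.py s6 | grep -v "th 55"
```

```text
114 [390.8 285. ] z54 [0.4701 0.2807] z72 [0.4823 0.2903] z82 [0.4891 0.2956]
147 [289.7 252. ] z54 [0.5928 0.0351] z72 [0.6028 0.0492] z82 [0.6084 0.057 ]
90 [284.6 242. ] z54 [ 0.5812 -0.0024] z72 [0.5914 0.0123] z82 [0.5971 0.0205]
75 [268.7 228.2] z54 [ 0.5826 -0.0719] z72 [ 0.5928 -0.0559] z82 [ 0.5984 -0.047 ]
76 [261.7 192.3] z54 [ 0.5096 -0.2076] z72 [ 0.5211 -0.1892] z82 [ 0.5275 -0.1789]
66 [248.8 172.7] z54 [ 0.4864 -0.3083] z72 [ 0.4983 -0.288 ] z82 [ 0.505  -0.2767]
110 [278.3 164.7] z54 [ 0.3932 -0.2837] z72 [ 0.4068 -0.2639] z82 [ 0.4144 -0.2529]
--top
th 40 px [218.6 251.6] c [0.4688 0.2816] yaw -0.26 size [0.022 0.045]
th 40 px [490.6 250.1] c [ 0.4884 -0.3973] yaw -0.043 size [0.021 0.044]
th 40 px [479.5 250.9] c [ 0.4859 -0.3693] yaw -0.039 size [0.016 0.051]
th 40 px [453.5 249.5] c [ 0.4878 -0.3043] yaw -0.029 size [0.021 0.044]
th 40 px [443. 250.] c [ 0.486 -0.278] yaw -0.025 size [0.013 0.05 ]
th 40 px [267.1 221.2] c [0.5487 0.1641] yaw -1.547 size [0.028 0.032]
th 40 px [383.2 204.5] c [ 0.5993 -0.1289] yaw -0.002 size [0.021 0.044]
```

{"api": "apply_moves", "payload": {
  "delta_pos": [
    [-0.3025, 0.67, 0.05],
    [-0.3025, 0.67, 0.05],
    [-0.3025, 0.67, 0.05],
    [-0.3025, 0.67, 0.05],
    [-0.3025, 0.67, 0.05],
    [-0.3025, 0.67, 0.05],
    [-0.3025, 0.67, 0.05],
    [-0.3025, 0.67, 0.05]
  ],
  "dr": [
    [0, 0, -0.58],
    [0, 0, -0.58],
    [0, 0, -0.58],
    [0, 0, -0.58],
    [0, 0, -0.58],
    [0, 0, -0.58],
    [0, 0, -0.58],
    [0, 0, -0.58]
  ],
  "jaw": [1, 1, 1, 1, 1, 1, 1, 1]
}}

```text
time: 34.93
tool_pos: [0.4665, 0.2855, 0.169]
tool_rot: [-3.139, -0.001, 1.306]
contact_force: [-1.1, 0.1, -0.7]
opening: 0.0705
grip_force: 0.0
```

{"api": "apply_moves", "payload": {
  "delta_pos": [
    [0, 0, 0],
    [0, 0, 0],
    [0, 0, 0],
    [0, 0, -0.06],
    [0, 0, -0.12],
    [0, 0, -0.18],
    [0, 0, -0.24],
    [0, 0, -0.29]
  ],
  "dr": [
    [0, 0, 0],
    [0, 0, 0],
    [0, 0, 0],
    [0, 0, 0],
    [0, 0, 0],
    [0, 0, 0],
    [0, 0, 0],
    [0, 0, 0]
  ],
  "jaw": [1, 1, 1, 1, 1, 1, 1, 1]
}}

```text
time: 35.6
tool_pos: [0.4702, 0.2785, 0.0518]
tool_rot: [-3.141, 0.001, 1.298]
contact_force: [-0.3, 0.3, 0.0]
opening: 0.0917
grip_force: 0.0
```

{"api": "apply_moves", "payload": {
  "delta_pos": [
    [0, 0, -0.03],
    [0, 0, -0.05],
    [0, 0, -0.05],
    [0, 0, -0.05],
    [0, 0, -0.05],
    [0, 0, -0.05],
    [0, 0, -0.05],
    [0, 0, -0.05]
  ],
  "dr": [
    [0, 0, 0],
    [0, 0, 0],
    [0, 0, 0],
    [0, 0, 0],
    [0, 0, 0],
    [0, 0, 0],
    [0, 0, 0],
    [0, 0, 0]
  ],
  "jaw": [1, 1, 0.5, 0.5, 0.5, 0.5, 0.5, 0.5]
}}

```text
time: 36.27
tool_pos: [0.4703, 0.2807, 0.0347]
tool_rot: [3.14, -0.001, 1.301]
contact_force: [-0.8, -1.1, 3.8]
opening: 0.0637
grip_force: 25.0
```

{"api": "apply_moves", "payload": {
  "delta_pos": [
    [0, 0, 0],
    [0, 0, 0.06],
    [0, 0, 0.14],
    [0, 0, 0.24],
    [0, 0, 0.34],
    [0, 0, 0.42],
    [0, 0, 0.44],
    [0, 0, 0.44]
  ],
  "dr": [
    [0, 0, 0],
    [0, 0, 0],
    [0, 0, 0],
    [0, 0, 0],
    [0, 0, 0],
    [0, 0, 0],
    [0, 0, 0],
    [0, 0, 0]
  ],
  "jaw": [0.5, 0.5, 0.5, 0.5, 0.5, 0.5, 0.5, 0.5]
}}

```text
time: 36.93
tool_pos: [0.471, 0.2812, 0.2125]
tool_rot: [3.137, -0.004, 1.301]
contact_force: [-0.5, -1.1, -1.1]
opening: 0.064
grip_force: 25.0
```

{"api": "apply_moves", "payload": {
  "delta_pos": [
    [0.3, -0.495, 0],
    [0.3, -0.495, 0],
    [0.3, -0.495, 0],
    [0.3, -0.495, 0],
    [0.3, -0.495, 0],
    [0.3, -0.495, 0],
    [0.3, -0.495, 0],
    [0.3, -0.495, 0]
  ],
  "dr": [
    [0, 0, 0.58],
    [0, 0, 0.58],
    [0, 0, 0.58],
    [0, 0, 0.58],
    [0, 0, 0.58],
    [0, 0, 0.58],
    [0, 0, 0.58],
    [0, 0, 0.58]
  ],
  "jaw": [0.5, 0.5, 0.5, 0.5, 0.5, 0.5, 0.5, 0.5]
}}

```text
time: 37.6
tool_pos: [0.5894, 0.081, 0.2067]
tool_rot: [-3.137, -0.0, 1.588]
contact_force: [-0.6, 0.1, -0.8]
opening: 0.0643
grip_force: 25.0
```

{"api": "apply_moves", "payload": {
  "delta_pos": [
    [0, 0, 0],
    [0, 0, -0.05],
    [0, 0, -0.12],
    [0, 0, -0.19],
    [0, 0, -0.26],
    [0, 0, -0.3],
    [0, 0, -0.31],
    [0, 0, -0.32]
  ],
  "dr": [
    [0, 0, 0],
    [0, 0, 0],
    [0, 0, 0],
    [0, 0, 0],
    [0, 0, 0],
    [0, 0, 0],
    [0, 0, 0],
    [0, 0, 0]
  ],
  "jaw": [0.5, 0.5, 0.5, 0.5, 0.5, 0.5, 0.5, 0.5]
}}

```text
time: 38.27
tool_pos: [0.5889, 0.084, 0.0809]
tool_rot: [-3.14, -0.0, 1.593]
contact_force: [-0.0, 0.1, -1.5]
opening: 0.0638
grip_force: 25.0
```

{"api": "apply_moves", "payload": {
  "delta_pos": [
    [0, 0, -0.01],
    [0, 0, -0.02],
    [0, 0, -0.03],
    [0, 0, -0.04],
    [0, 0, -0.05],
    [0, 0, -0.05]
  ],
  "dr": [
    [0, 0, 0],
    [0, 0, 0],
    [0, 0, 0],
    [0, 0, 0],
    [0, 0, 0],
    [0, 0, 0]
  ],
  "jaw": [0.5, 0.5, 0.5, 0.5, 0.5, 0.5]
}}

```text
time: 38.77
tool_pos: [0.5902, 0.0825, 0.0621]
tool_rot: [3.141, 0.0, 1.591]
contact_force: [-2.1, -0.9, 7.8]
opening: 0.064
grip_force: 25.0
```

{"api": "apply_moves", "payload": {
  "delta_pos": [
    [0, 0, 0],
    [0, 0, 0],
    [0, 0, 0],
    [0, 0, 0.0],
    [0, 0, 0.05],
    [0, 0, 0.1],
    [0, 0, 0.145],
    [0, 0, 0.145]
  ],
  "dr": [
    [0, 0, 0],
    [0, 0, 0],
    [0, 0, 0],
    [0, 0, 0],
    [0, 0, 0],
    [0, 0, 0],
    [0, 0, 0],
    [0, 0, 0]
  ],
  "jaw": [0.85, 0.85, 0.85, 0.85, 0.85, 0.85, 0.85, 0.85]
}}

```text
time: 39.43
tool_pos: [0.592, 0.0827, 0.1235]
tool_rot: [3.135, 0.0, 1.591]
contact_force: [0.8, -0.3, 0.0]
opening: 0.0782
grip_force: 0.0
```

{"api": "apply_moves", "payload": {
  "delta_pos": [
    [0, 0, 0],
    [0, 0, 0],
    [0, 0, 0],
    [0, 0, 0],
    [0, 0, 0],
    [0, 0, 0],
    [0, 0, 0],
    [0, 0, 0]
  ],
  "dr": [
    [0, 0, 0],
    [0, 0, 0],
    [0, 0, 0],
    [0, 0, 0],
    [0, 0, 0],
    [0, 0, 0],
    [0, 0, 0],
    [0, 0, 0]
  ],
  "jaw": [0, 0, 0, 0, 0, 0, 0, 0]
}}

```text
time: 40.1
tool_pos: [0.5898, 0.0826, 0.1196]
tool_rot: [-3.141, 0.0, 1.591]
contact_force: [-0.6, 0.8, 0.3]
opening: 0.0293
grip_force: 0.0
```

{"api": "apply_moves", "payload": {
  "delta_pos": [
    [0, 0, 0],
    [0, 0, 0],
    [0, 0, 0],
    [0, 0, 0],
    [0, 0, 0],
    [0, 0, -0.04],
    [0, 0, -0.07],
    [0, 0, -0.085]
  ],
  "dr": [
    [0, 0, 0],
    [0, 0, 0],
    [0, 0, 0],
    [0, 0, 0],
    [0, 0, 0],
    [0, 0, 0],
    [0, 0, 0],
    [0, 0, 0]
  ],
  "jaw": [0, 0, 0, 0, 0, 0, 0, 0]
}}

```text
time: 40.77
tool_pos: [0.5891, 0.0826, 0.0844]
tool_rot: [-3.14, 0.0, 1.591]
contact_force: [-0.8, 0.3, -0.6]
opening: 0.0004
grip_force: 0.0
```

{"api": "apply_moves", "payload": {
  "delta_pos": [
    [0, 0, -0.006],
    [0, 0, -0.012],
    [0, 0, -0.018],
    [0, 0, -0.024],
    [0, 0, -0.03],
    [0, 0, -0.036],
    [0, 0, -0.0425],
    [0, 0, -0.0425]
  ],
  "dr": [
    [0, 0, 0],
    [0, 0, 0],
    [0, 0, 0],
    [0, 0, 0],
    [0, 0, 0],
    [0, 0, 0],
    [0, 0, 0],
    [0, 0, 0]
  ],
  "jaw": [0, 0, 0, 0, 0, 0, 0, 0]
}}

```text
time: 41.43
tool_pos: [0.5909, 0.0826, 0.072]
tool_rot: [3.138, 0.0, 1.591]
contact_force: [-5.4, -0.8, 20.9]
opening: 0.0002
grip_force: 10.6
```

{"api": "apply_moves", "payload": {
  "delta_pos": [
    [0, 0, 0],
    [0, 0, 0],
    [0, 0, 0.05],
    [0, 0, 0.1],
    [0, 0, 0.2025],
    [0, 0, 0.3],
    [-0.25, 0, 0.3],
    [-0.25, 0, 0.3]
  ],
  "dr": [
    [0, 0, 0],
    [0, 0, 0],
    [0, 0, 0],
    [0, 0, 0],
    [0, 0, 0],
    [0, 0, 0],
    [0, 0, 0],
    [0, 0, 0]
  ],
  "jaw": [0, 0, 0, 0, 0, 0, 0, 0]
}}

```text
time: 42.1
tool_pos: [0.5095, 0.0824, 0.1918]
tool_rot: [3.132, 0.0, 1.59]
contact_force: [-1.3, -0.3, -0.4]
opening: 0.0006
grip_force: 0.0
```

```bash
python3 look.py s7 | grep -v "th 55"; python3 -c "
from h import *
im=cv2.imread('pics/s7.png');cv2.imwrite('pics/s7c.png',cv2.resize(im[150:340,200:430],None,fx=3.3,fy=3.1,interpolation=cv2.INTER_CUBIC))
y=-.0217;s,c=np.sin(.02),np.cos(.02)
for dx,dy,z in ((-.042,.19,.116),(-.042,.172,.116),(-.042,.208,.116)): 
  P=[.5915+c*dx-s*dy, y+s*dx+c*dy, z]; print(np.round(P,3),((proj('scene',P)-[200,150])*[3.3,3.1]).round(0),proj('top',P).round(1))"
```

```text
142 [306.6 267.7] z54 [0.5931 0.1054] z72 [0.6031 0.1182] z82 [0.6087 0.1252]
53 [301.4 257.3] z54 [0.5812 0.069 ] z72 [0.5914 0.0825] z82 [0.597  0.0899]
146 [289.7 252. ] z54 [0.5929 0.0352] z72 [0.6028 0.0492] z82 [0.6084 0.057 ]
138 [273.1 238. ] z54 [ 0.5955 -0.0338] z72 [ 0.6055 -0.0185] z82 [ 0.611 -0.01 ]
137 [257.7 224.1] z54 [ 0.5961 -0.1041] z72 [ 0.606  -0.0876] z82 [ 0.6115 -0.0783]
76 [252.4 214.8] z54 [ 0.586  -0.1443] z72 [ 0.5961 -0.127 ] z82 [ 0.6017 -0.1174]
65 [248.8 172.6] z54 [ 0.4861 -0.3084] z72 [ 0.498  -0.2881] z82 [ 0.5047 -0.2768]
76 [310.6 181. ] z54 [ 0.3663 -0.1583] z72 [ 0.3804 -0.1408] z82 [ 0.3882 -0.131 ]
--top
th 40 px [490.5 250.2] c [ 0.4881 -0.397 ] yaw -0.043 size [0.021 0.044]
th 40 px [479.4 250.9] c [ 0.4859 -0.369 ] yaw -0.024 size [0.015 0.05 ]
th 40 px [453.5 249.5] c [ 0.4878 -0.3043] yaw -0.029 size [0.021 0.044]
th 40 px [443.  250.1] c [ 0.4856 -0.278 ] yaw -0.025 size [0.013 0.049]
th 40 px [383.4 204.4] c [ 0.5997 -0.1293] yaw -0.002 size [0.02  0.044]
th 40 px [354.9 204.2] c [ 0.5982 -0.0568] yaw 0.009 size [0.018 0.042]
[0.546 0.167 0.116] [[455. 328.]] [[263.1 217. ]]
[0.546 0.149 0.116] [[438. 315.]] [[270.7 217. ]]
[0.545 0.185 0.116] [[471. 341.]] [[255.6 217. ]]
```

View pics/s7c.png

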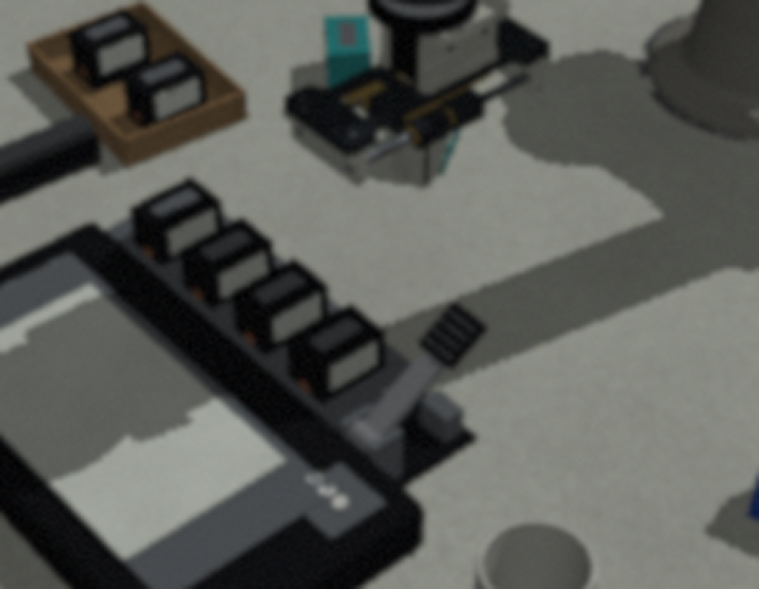

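All four new cartridges read home, and the raised lever pad is centred near crop pixel (455,333), which matches the predicted position. Now the lever.

{"api": "apply_moves", "payload": {
  "delta_pos": [
    [0.12, 0.21, 0],
    [0.12, 0.21, 0],
    [0.12, 0.21, 0],
    [0.12, 0.21, 0],
    [0.12, 0.21, 0]
  ],
  "dr": [
    [0, 0, -1],
    [0, 0, -1],
    [0, 0, -1],
    [0, 0, -1],
    [0, 0, -1]
  ],
  "jaw": [0, 0, 0, 0, 0]
}}

```text
time: 42.62
tool_pos: [0.5551, 0.1677, 0.1882]
tool_rot: [-3.142, 0.0, 1.088]
contact_force: [-0.3, 0.1, -0.5]
opening: 0.0001
grip_force: 0.0
```

{"api": "apply_moves", "payload": {
  "delta_pos": [
    [0, 0, 0],
    [0, 0, 0],
    [0, 0, 0],
    [0, 0, 0],
    [0, 0, 0]
  ],
  "dr": [
    [0, 0, -1],
    [0, 0, -1],
    [0, 0, -1],
    [0, 0, -1],
    [0, 0, -1]
  ],
  "jaw": [0, 0, 0, 0, 0]
}}

```text
time: 43.03
tool_pos: [0.5546, 0.166, 0.1887]
tool_rot: [3.141, 0.0, 0.589]
contact_force: [0.0, -0.0, 0.8]
opening: 0.0009
grip_force: 0.0
```

{"api": "apply_moves", "payload": {
  "delta_pos": [
    [0, 0, 0],
    [0, 0, -0.03],
    [0, 0, -0.0725],
    [0, 0, -0.0725],
    [0, 0, -0.0725],
    [0, 0, -0.0725]
  ],
  "dr": [
    [0, 0, -1],
    [0, 0, -1],
    [0, 0, -1],
    [0, 0, -1],
    [0, 0, -1],
    [0, 0, -1]
  ],
  "jaw": [0, 0, 0, 0, 0, 0]
}}

```text
time: 43.53
tool_pos: [0.5547, 0.1663, 0.1599]
tool_rot: [3.141, -0.0, 0.098]
contact_force: [0.2, 0.0, 0.0]
opening: 0.0002
grip_force: 0.0
```

{"api": "apply_moves", "payload": {
  "delta_pos": [
    [0, 0, -0.03],
    [0, 0, -0.06],
    [0, 0, -0.09],
    [0, 0, -0.11],
    [0, 0, -0.125],
    [0, 0, -0.14],
    [0, 0, -0.155],
    [0, 0, -0.17]
  ],
  "dr": [
    [0, 0, 0],
    [0, 0, 0],
    [0, 0, 0],
    [0, 0, 0],
    [0, 0, 0],
    [0, 0, 0],
    [0, 0, 0],
    [0, 0, 0]
  ],
  "jaw": [0, 0, 0, 0, 0, 0, 0, 0]
}}

```text
time: 44.2
tool_pos: [0.556, 0.1668, 0.0939]
tool_rot: [-3.141, -0.004, 0.096]
contact_force: [-2.1, 0.5, 8.8]
opening: 0.0005
grip_force: 3.9
```

{"api": "apply_moves", "payload": {
  "delta_pos": [
    [0, 0, 0.04],
    [0, 0, 0.1],
    [0, 0, 0.1],
    [-0.0425, 0, 0.1],
    [-0.0425, 0, 0.1],
    [-0.0425, 0, 0.06],
    [-0.0425, 0, 0.03],
    [-0.0425, 0, 0]
  ],
  "dr": [
    [0, 0, 0],
    [0, 0, 0],
    [0, 0, 0],
    [0, 0, 0],
    [0, 0, 0],
    [0, 0, 0],
    [0, 0, 0],
    [0, 0, 0]
  ],
  "jaw": [0, 0, 0, 0, 0, 0, 0, 0]
}}

```text
time: 44.87
tool_pos: [0.5385, 0.1668, 0.0926]
tool_rot: [-3.141, -0.003, 0.094]
contact_force: [-1.6, 0.5, 6.1]
opening: 0.0001
grip_force: 2.7
```

{"api": "apply_moves", "payload": {
  "delta_pos": [
    [0, 0, -0.015],
    [0, 0, -0.03],
    [0, 0, -0.045],
    [0, 0, -0.06],
    [0, 0, -0.07],
    [0, 0, -0.08],
    [0, 0, -0.085],
    [0, 0, -0.085]
  ],
  "dr": [
    [0, 0, 0],
    [0, 0, 0],
    [0, 0, 0],
    [0, 0, 0],
    [0, 0, 0],
    [0, 0, 0],
    [0, 0, 0],
    [0, 0, 0]
  ],
  "jaw": [0, 0, 0, 0, 0, 0, 0, 0]
}}

```text
time: 45.53
tool_pos: [0.5376, 0.1666, 0.059]
tool_rot: [3.141, -0.001, 0.091]
contact_force: [-3.9, -0.2, 10.3]
opening: 0.0007
grip_force: 5.0
```

Bottomed at 59 mm. I'll press slightly harder, retract and verify.

{"api": "apply_moves", "payload": {
  "delta_pos": [
    [0, 0, -0.004],
    [0, 0, -0.006],
    [0, 0, -0.006],
    [0, 0, 0.05],
    [0, 0, 0.15],
    [0, 0, 0.25],
    [-0.1, 0, 0.35],
    [-0.2, 0, 0.35]
  ],
  "dr": [
    [0, 0, 0],
    [0, 0, 0],
    [0, 0, 0],
    [0, 0, 0],
    [0, 0, 0],
    [0, 0, 0],
    [0, 0, 0],
    [0, 0, 0]
  ],
  "jaw": [0, 0, 0, 0, 0, 0, 0, 0]
}}

```text
time: 46.2
tool_pos: [0.4712, 0.1669, 0.2004]
tool_rot: [-3.141, -0.011, 0.09]
contact_force: [0.1, 0.1, 0.6]
opening: 0.0004
grip_force: 0.0
```

{"api": "apply_moves", "payload": {
  "delta_pos": [
    [-0.05, 0, 0.1],
    [-0.15, 0, 0.1],
    [-0.15, 0, 0.1],
    [-0.15, 0, 0.1],
    [-0.15, 0, 0.1],
    [-0.15, 0, 0.1],
    [-0.15, 0, 0.1],
    [-0.15, 0, 0.1]
  ],
  "dr": [
    [0, 0, 0],
    [0, 0, 0],
    [0, 0, 0],
    [0, 0, 0],
    [0, 0, 0],
    [0, 0, 0],
    [0, 0, 0],
    [0, 0, 0]
  ],
  "jaw": [0, 0, 0, 0, 0, 0, 0, 0]
}}

```text
time: 46.87
tool_pos: [0.4079, 0.1665, 0.2351]
tool_rot: [3.141, 0.001, 0.09]
contact_force: [-0.3, 0.5, 1.4]
opening: 0.0004
grip_force: 0.0
```

```bash
python3 -c "
from h import *
im=snap('scene','s8');cv2.imwrite('pics/s8c.png',cv2.resize(im[150:400,180:450],None,fx=2.9,fy=2.4,interpolation=cv2.INTER_CUBIC))"
```

```text
(no output)
```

View pics/s8c.png

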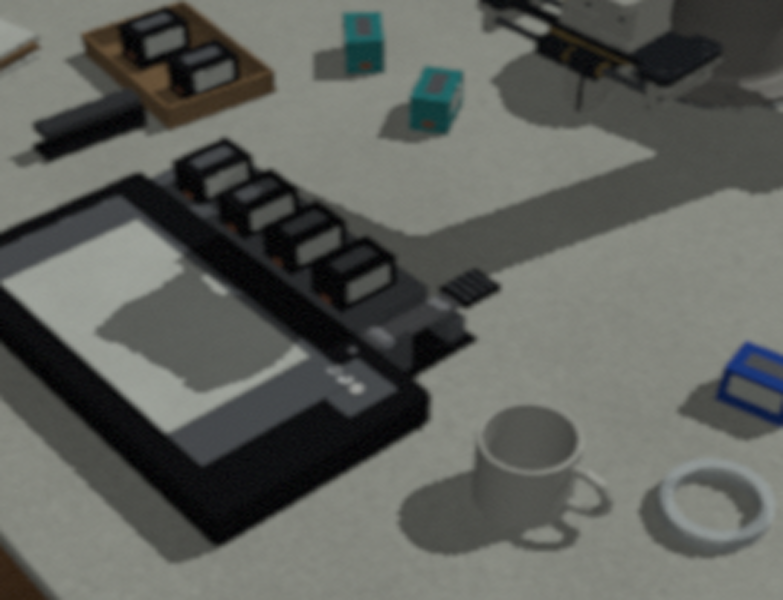

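The lever lies level with its pad at (470,288). Four cartridges are in the bays, two spent ones are in the tray, and the bystanders are in place.

```bash
python3 -c "
from cell import job
print(job.hand_in())"
```

```text
the job is handed in; nothing more can be done
None
```

I handed the job in: both spent cartridges are in the return tray, all four new ones are pressed home in their bays, the lock lever is down, and the mug, stapler and tape roll look undisturbed; the hand-in returned no verdict.

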